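Fit the petal die on the forming jig and set its stop pointer

ROBOT

A 7-joint arm with a two-finger parallel gripper is mounted at the origin on the work surface. World frame = base frame: x ahead of the robot, y to its left, z up, the work surface at z = 0. Lengths are in m, angles in rad, forces in N, time in s.
With the tool pointing down it reaches from about 0.4 to 0.85 m from the base axis. Payload 4.5 kg.
Tool frame: the origin (TCP) lies midway between the tips of the shut fingers; the grasp point (between the pads) lies 19 mm behind it; z points along the fingers, y is the line along which they close (so a half turn about z gives the same grasp; the last joint's range is limited). The gripper opens to 88 mm and grips with 3 to 60 N. Pads are 18 mm wide; open, the fingers measure 123 mm over their backs; the gripper's body (75 mm by 187 mm) begins 45 mm behind the grasp point.
Start: joints at [-1.122, 0.689, -0.195, 1.565, 0.157, 0.902, -0.215], TCP at [0.252, 0.572, 0.239] pointing down, gripper open.
Joint ranges: [-3.01, 3.01], [-0.46, 2.08], [-1.47, 1.51], [0.13, 2.56], [-1, 4.14], [0.04, 2.09], [-2.66, 2.66]. Speed limits (rad/s): [2.57, 2.57, 3.14, 3.14, 3.14, 3.14, 3.14].

INTERFACE

Orientations are given as a unit quaternion [x, y, z, w].
In Python, from plant import r gives the robot as it stands.
- The arm moves only by the tool move_arm, never from a script. Its argument "targets" is a list that holds one entry, the list of rows, each a list of 7 numbers: the opening, from 0 (shut) to 1 (fully open), then the shift along the tool's x, y, z in mm, then the turn, a rotation vector about the tool's x, y, z in degrees. In form: [[[claw, dx, dy, dz, ax, ay, az], ...]]. A call has 1 to 10 rows; each row is the pose to reach, as a shift and turn from the pose commanded when the call began, along the tool's axes at that moment; what a row does not reach only later rows make up. A row lasts 1/8 s, in which the tool goes at most 62.5 mm and 10.7 degrees, less where a joint would pass 70% of its speed; a pose out of reach is approached as far as the arm can. A call with a gripper value outside its range is refused whole. The fingers move at their own pace and stop on an object; "newtons" is the grip in N (left out, the last holds). Time passes only in rows, so rows that repeat a pose let the fingers close. It gives the time, the measured TCP pose, the force, the opening and the grip force at its end, in the units of the state.
- r.get_state(): the state, without advancing time (a new reading comes with each control period).
- r.snapshot(name): name is "scene" or "top" or "wrist"; returns the picture (384x512x3 uint8, red, green, blue); there is no depth.
- r.camera_info(name): a dict with "fx", "fy", "cx", "cy" (pixels), "k1" (the pictures are not rectified: a ray, as slopes to the right and down, at radius r is drawn at 1 + k1 r^2 times it, then the intrinsics apply), "R" (3x3) and "t" (3): a world point X has camera coordinates R X + t. Camera axes: x right, y down, z forward; pixel columns grow to the right and rows downward; lengths in m; the calibration is good to about 2 mm. A picture is of the moment at which its call begins: read the wrist's pose just before it. camera_info takes no time and is no camera call; for the wrist camera it gives the pose at the moment of the call.
- r.finish_job(): hands the job in; it is judged then, once.
The state is a dict: "clock": time; "q": joint angles; "qd": joint speeds; "joint_torque": joint torques, N m; "tool_pos": TCP position; "eef_rot": TCP orientation; "contact_force": force on the tool from outside, world axes, zero at the start; "moment": the same for the moment, N m; "opening": opening from 0.0 (shut) to 1.0 (fully open); "finger_force": force on a finger pad.
Only numpy, scipy, OpenCV 4.12 (cv2) and the standard library are available. Lean on these libraries where they do the work, as an engineer would, in place of code of your own. Each camera call takes 0.05 s, during which the arm holds its last target. There are 200 camera calls.

TASK

Set up the forming jig for petals: pick up the brass die with the black grip and seat it fully home on the jig's two dowels, with its red line on the side of the pointer rail. Then turn the tilted black knob, a little at a time, until the tip of the yellow pointer stands against the red line on the die, within the line's 5 mm width. Move the pointer only by the knob, never by pushing it, and leave the silver die with the blue grip and the glass dish where they are.

Things in the scene. Friction and masses are not known exactly. Their poses are not given: they have to be found in the camera images.
- jig: green forming jig, fixed to the bench; base plate 200 (x) x 280 (y) x 20 mm; origin at the centre of its underside, z up; its -x edge faces the robot within 20 degrees. On its +y half is the die seat, on its -y half a green drive housing (66 x 64 mm) with the tilted knob; near its +x edge a rail along y (x +79, z 36 mm; end blocks 46 mm high) carries the pointer
- seat (a point): centre of the flat steel pad on the jig where the die sits, at jig x 0, y +65, z 26 mm; axes as the jig. Two upright brass dowels, 10 mm in diameter and 18 mm high with the top 6 mm tapered, stand on the pad at (-28,-22) and (+28,+22) mm from this point
- petal_die: loose brass die, 0.3 to 0.65 kg: block 90 (x) x 74 (y) x 25 mm; origin at the centre of its underside. Two upright through holes, 13 mm wide, at (-28,-22) and (+28,+22) mm. On top, in the middle, a black upright grip rib 50 (x) x 18 (y) x 37 mm, from z 25 to 62 mm: pinch it across y. Seated, its axes agree with the jig's and its origin is at the seat
- die_mark (a point): outer end of the red line (5 mm wide) on the die's top, at its +x edge: die x +45, y -18, z 25 mm; axes as the die. The line runs along x
- knob_grip (a point): grasp point on the axis of the black round knob (36 mm diameter, 32 mm long), 19 mm above its lower face, which is 8 mm above the housing's sloping face. z is the knob's axis, leaning 30 degrees from vertical toward the jig's -x; x and y turn with the knob. Clockwise, seen looking down on it, drives the pointer to the jig's +y, 8 mm per rad. It takes 0.1 N m and stays where left; 11 rad of travel
- pointer: brass carriage on the jig's rail with a yellow needle pointing to the jig's -x; slides along the jig's y as the knob turns; origin at the jig's x 0 and z 0, at the needle's y. It starts 16 to 30 mm short (toward the jig's -y) of where the red line will be, which is at jig y +47 mm
- pointer_tip (a point): tip of the yellow needle, 55.5 mm above the bench; axes as the jig. With the die seated the tip lies 7 mm beyond the die's +x edge, and must come to the same y (jig frame) as die_mark
- leaf_die: the other die, not to be used: same shape, silver with a blue grip rib; origin at the centre of its underside
- dish: glass dish, 90 mm wide, 30 mm high, on the bench to the left of the jig; origin at the centre of its underside; leave alone
There are look-alikes about, which are no part of the job. There is more than one size of the petal_die; the job needs the largest.

How it is judged:
On the way, in this order (a step that is already met when the one before it is completed fails the run):
1. the brass die sits fully home on the dowels, red line on the rail side (horizontal distance between petal_die and seat below 0.005 m and z of petal_die in the frame of seat below 0.003 m and angle between petal_die's own z axis and vertical below 0.05 rad and x of die_mark in the frame of seat above 0.035 m and contact force between the fingers and petal_die below 0.5 N), for 0.2 s.
2. the pointer's tip stands against the red line (y of pointer_tip in the frame of die_mark between -0.0025 and 0.0025 m), for 0.2 s.
At the end, for the whole second after the job is handed in: the brass die rests on the seat within 5 mm of its centre, no more than 3 mm above the pad, upright within 0.05 rad, its red line on the rail side; the pointer's tip lies within 2.5 mm of the line's middle, measured along the die's y; all at rest (all of step 2 and horizontal distance between petal_die and seat below 0.005 m and z of petal_die in the frame of seat below 0.003 m and angle between petal_die's own z axis and vertical below 0.05 rad and x of die_mark in the frame of seat above 0.035 m and linear speed of petal_die below 0.02 m/s and linear speed of pointer below 0.005 m/s); the robot touches nothing.
It fails at once if the pointer is pushed directly (contact force between any of the fingers, the arm and pointer above 1 N or contact force between petal_die and pointer above 5 N).
It fails at once if the silver die is displaced by more than 30 mm (distance of leaf_die from where it was at the start of the episode above 0.03 m).
It fails at once if the glass dish is displaced by more than 30 mm (distance of dish from where it was at the start of the episode above 0.03 m).
It also fails if it takes over 72 s, if anything falls off the work surface, if the arm or the gripper's body presses on something with over 40 N, if the wrist force passes 120 N, or if a joint passes its speed limit or range.

## Working session

There is one attempt and no reset: what is moved stays moved. The work goes in short steps, Python scripts to look and compute and a tool call to move; the robot and the scene stay as the last step left them, time stands still between calls to the robot, and variables do not carry over. Pictures are saved under pics/ and viewed, at most 10 in all, crops included, and the job is handed in when it is done.

Besides the shell and the picture viewer there is one more tool, called after "Emit:" as name(argument=value, ...) on one line, values as JSON. move_arm: Moves the arm, as the interface text tells. Its arguments: {"type":"object","properties":{"targets":{"type":"array","items":{"type":"array","items":{"type":"array","items":{"type":"number"}}}},"newtons":{"type":"number"}},"required":["targets"]}

```bash
mkdir -p pics; ls; python3 - <<'E'
from plant import r
import cv2
for n in("scene","top"):
    im=r.snapshot(n); cv2.imwrite(f"pics/{n}0.png",im[:,:,::-1]); c=r.camera_info(n); print(n,c)
s=r.get_state();print(s)
a=cv2.imread("pics/top0.png");cv2.imwrite("pics/top0b.png",cv2.resize(a,(800,600),interpolation=cv2.INTER_CUBIC))
a=cv2.imread("pics/scene0.png");cv2.imwrite("pics/scene0b.png",cv2.resize(a,(800,600),interpolation=cv2.INTER_CUBIC))
E
```

```text
pics
scene {'fx': 368.08514176519793, 'fy': 368.08514176519793, 'cx': 255.23301350032747, 'cy': 187.69379819008827, 'k1': -0.008427133807277663, 'R': array([[-0.8192267 ,  0.57319845,  0.01763927],
       [ 0.45309696,  0.66581717, -0.59278212],
       [-0.35152632, -0.47763064, -0.80516968]]), 't': array([ 0.37784619, -0.17671896,  1.16018989])}
top {'fx': 477.04067049672074, 'fy': 477.04067049672074, 'cx': 260.73818918007765, 'cy': 192.77994995126727, 'k1': -0.14834091674934102, 'R': array([[-0.02688539, -0.99945419,  0.01919635],
       [-0.98172055,  0.02277903, -0.18896001],
       [ 0.1884196 , -0.02392572, -0.98179713]]), 't': array([0.01996263, 0.49791893, 1.40578161])}
{'clock': 0.1, 'q': array([-1.12219407,  0.68987941, -0.19453233,  1.56619439,  0.15728778,
        0.90248223, -0.21508147]), 'qd': array([-0.00056425, -0.00336981, -0.00104588, -0.00239975,  0.00035169,
        0.00039761, -0.00116367]), 'joint_torque': array([-3.73307092e-03, -5.28500748e+01, -1.27194878e+00, -1.53837079e+01,
       -5.26862789e-02,  2.04022683e-03,  3.14949159e-05]), 'tool_pos': array([0.2516926 , 0.57149224, 0.23801561]), 'eef_rot': array([ 2.05872785e-01,  9.78578447e-01, -7.78501201e-04, -1.14975506e-04]), 'contact_force': array([0.77236076, 0.29032768, 0.32479138]), 'moment': array([-0.04312412, -0.01022933, -0.03353569]), 'finger_force': 0.0, 'opening': 0.9991224160626102}
```

View pics/top0b.png

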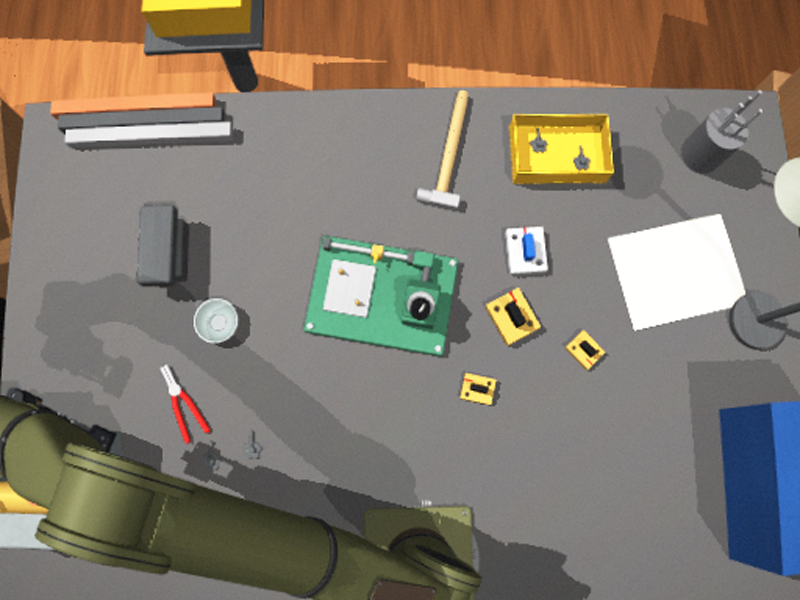

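View pics/scene0b.png

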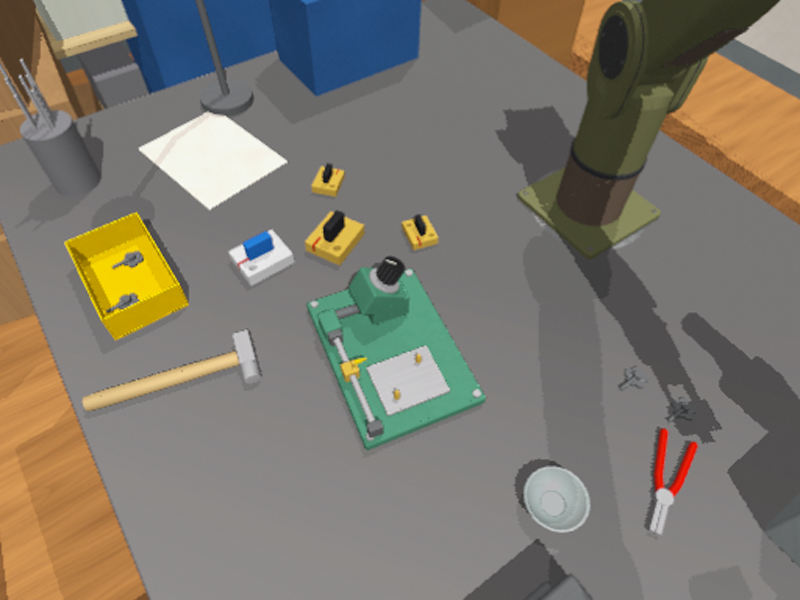

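The top view (800x600) shows the jig centred near (385,297), the large brass die at (515,317), the silver die at (527,250) and the dish at (216,320). The smaller look-alike dies are at (480,388) and (586,350). I'll crop in for accurate points.

```bash
python3 - <<'E'
import cv2
a=cv2.imread("pics/top0.png")[145:233,190:354]; b=cv2.imread("pics/scene0.png")[125:290,140:320]
cv2.imwrite("pics/c1.png",cv2.resize(a,None,fx=4.8,fy=4.8,interpolation=cv2.INTER_CUBIC))
cv2.imwrite("pics/c2.png",cv2.resize(b,None,fx=3.6,fy=3.6,interpolation=cv2.INTER_CUBIC))
E
```

```text
(no output)
```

View pics/c1.png

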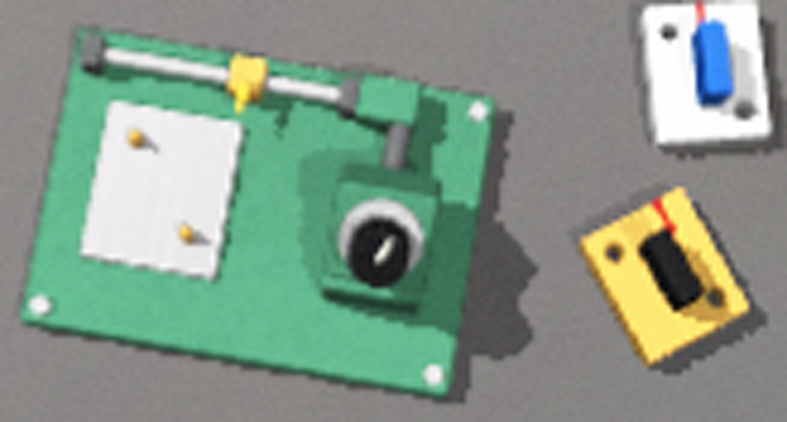

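View pics/c2.png

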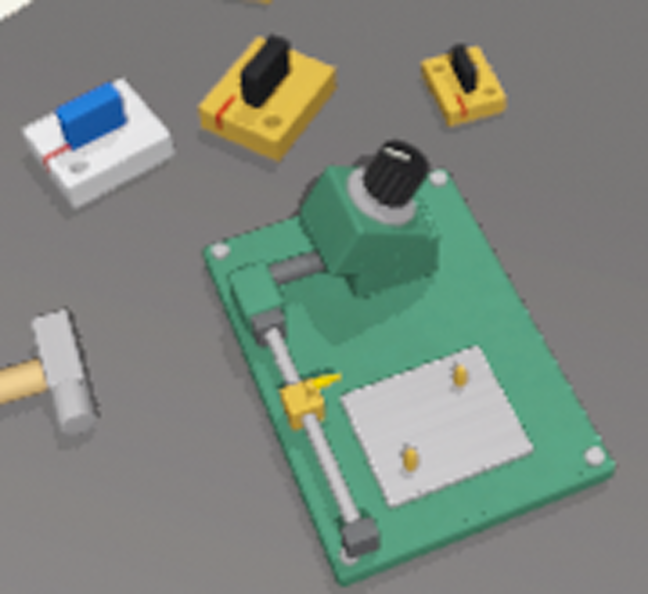

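```bash
cat > h.py <<'E'
import numpy as np, cv2
from plant import r
from scipy.optimize import least_squares
from scipy.spatial.transform import Rotation as Ro
def proj(c,X):
    p=c["R"]@np.asarray(X,float).T+c["t"][:,None]; u=p[:2]/p[2]; u=u*(1+c["k1"]*(u**2).sum(0))
    return np.c_[c["fx"]*u[0]+c["cx"],c["fy"]*u[1]+c["cy"]]
def place(p,L): # p=x,y,yaw
    c,s=np.cos(p[2]),np.sin(p[2]); L=np.asarray(L,float)/1000
    return np.c_[p[0]+c*L[:,0]-s*L[:,1],p[1]+s*L[:,0]+c*L[:,1],L[:,2]]
def fit(obs,p0): # obs: list (cam, pix, local mm)
    f=lambda p:np.concatenate([(proj(c,place(p,L))-P).ravel() for c,P,L in obs])
    s=least_squares(f,p0,loss="soft_l1"); return s.x,f(s.x).reshape(-1,2)
def ray(c,uv):
    d=(np.asarray(uv,float)-[c["cx"],c["cy"]])/[c["fx"],c["fy"]]; u=d.copy()
    for _ in range(20): u=d/(1+c["k1"]*(u@u))
    return -c["R"].T@c["t"], c["R"].T@np.r_[u,1]
def atz(c,uv,z):
    o,d=ray(c,uv); return o+d*(z-o[2])/d[2]
E
cat > m1.py <<'E'
from h import *
T,S=r.camera_info("top"),r.camera_info("scene")
t=lambda P:np.array([190,145])+(np.array(P)+.5)/4.8-.5
s=lambda P:np.array([140,125])+(np.array(P)+.5)/3.6-.5
jt=[[-28,87-44,44],[28,87,44]]
C=[[100,140,20],[100,-140,20],[-100,140,20]]
obs=[(T,t([(186,231),(134,137),(78,30),(492,98),(25,318)]),jt+C),
(S,s([(462,368),(410,450),(340,572),(205,250),(613,466),(445,170)]),jt+C+[[-100,-140,20]])]
j,e=fit(obs,[.55,0,0]);print(j,np.degrees(j[2]));print(e.round(1).tolist())
D=[[45,37,25],[45,-37,25],[-45,-37,25],[-28,-22,25],[28,22,25],[45,-18,25]]
obs=[(T,t([(580,238),(683,188),(748,308),(714,297),(613,251),(655,202)]),D),
(S,s([(275,140),(200,103),(336,72),(262,40),(272,121),(217,122)]),[D[0],D[1],[-45,37,25],D[2],D[4],D[5]])]
d,e=fit(obs,[.5,-.2,.3]);print(d,np.degrees(d[2]));print(e.round(1).tolist())
def injig(X): 
    c,s_=np.cos(j[2]),np.sin(j[2]); v=X[:2]-j[:2]; return np.array([c*v[0]+s_*v[1],-s_*v[0]+c*v[1]])*1000
print("tip",injig(atz(T,t([241,107]),.0555)),injig(atz(S,s([340,377]),.0555)))
E
python3 m1.py
```

```text
[ 0.51923368  0.05935956 -0.19912923] -11.409264273926489
[[-0.3, 0.3], [-0.1, -0.1], [-0.1, -0.8], [1.1, 0.2], [-1.6, 0.9], [-0.4, -0.2], [0.2, 0.2], [-0.4, 1.9], [-1.5, -1.3], [1.3, -0.2], [0.0, -1.6]]
[ 0.468848   -0.19987772  0.438288  ] 25.112052624401915
[[0.0, 0.2], [-0.6, 0.2], [-0.5, 0.7], [-0.2, 0.3], [-0.0, 0.2], [-0.1, -0.0], [-0.1, 0.8], [-0.8, 1.0], [-0.1, -0.5], [-0.5, -0.9], [-0.4, 0.1], [-0.1, -1.7]]
tip [56.37696486 21.75985206] [52.03249052 24.30418218]
```

```bash
cat >> h.py <<'E'
def down(yaw): # tool z down, tool y along horizontal direction yaw+90deg (x flipped accordingly)
    return Ro.from_matrix(np.array([[-np.cos(yaw),-np.sin(yaw),0],[-np.sin(yaw),np.cos(yaw),0],[0,0,-1]]).T if 0 else np.c_[[np.cos(yaw),np.sin(yaw),0],[np.sin(yaw),-np.cos(yaw),0],[0,0,-1]])
def shift(pos,rot,s=None):
    s=s or r.get_state(); R0=Ro.from_quat(s["eef_rot"])
    d=R0.inv().apply(np.array(pos)-s["tool_pos"])*1000; a=(R0.inv()*rot).as_rotvec(degrees=True)
    return d.round(1).tolist(),a.round(2).tolist()
E
python3 - <<'E'
from h import *
s=r.get_state();R0=Ro.from_quat(s["eef_rot"]);print(R0.as_matrix().round(3))
for y in(25.1,205.1): print(shift([.46884,-.19988,.18],down(np.radians(y))))
print(shift([.45,.25,.25],R0))
c=r.camera_info("wrist");print("cam in tool",R0.inv().apply(-c["R"].T@c["t"]-s["tool_pos"]), (c["R"]@R0.as_matrix()).round(2))
E
```

```text
[[-0.915  0.403 -0.001]
 [ 0.403  0.915 -0.001]
 [-0.    -0.002 -1.   ]]
([-509.5, -618.4, 59.0], [-0.04, 0.11, 131.14])
([-509.5, -618.4, 59.0], [-0.09, -0.03, -48.86])
([-311.0, -214.4, -11.6], [0.0, 0.0, 0.0])
cam in tool [ 7.07025715e-02 -9.71739472e-05 -1.46188418e-01] [[ 0.    1.   -0.  ]
 [-0.96  0.   -0.28]
 [-0.28  0.    0.96]]
```

Emit:
move_arm(targets=[[[1, -311, -214, -12, 0, 0, -20], [1, -311, -214, -12, 0, 0, -20], [1, -311, -214, -12, 0, 0, -20], [1, -311, -214, -12, 0, 0, -20], [1, -311, -214, -12, 0, 0, -20], [1, -400, -390, 0, 0, 0, -35], [1, -400, -390, 0, 0, 0, -35], [1, -400, -390, 0, 0, 0, -49], [1, -510, -618, 40, 0, 0, -49], [1, -510, -618, 40, 0, 0, -49]]])

```text
clock: 1.35
tool_pos: [0.4568, -0.0039, 0.2246]
eef_rot: [-0.219, 0.976, 0.0, 0.0]
contact_force: [1.2, -0.3, -0.1]
opening: 1.003
finger_force: 0.0
```

Emit:
move_arm(targets=[[[1, 0, 0, 0, 0, 0, 0]]])

```text
clock: 1.48
tool_pos: [0.4556, -0.0083, 0.2237]
eef_rot: [-0.213, 0.977, -0.001, -0.002]
contact_force: [-0.1, 1.3, -0.7]
opening: 1.002
finger_force: 0.0
```

```bash
python3 - <<'E'
from h import *
s=r.get_state();print(s["clock"],s["q"].round(2),s["tool_pos"]);print(shift([.46884,-.19988,.18],down(np.radians(205.1))))
E
```

```text
1.475 [ 0.24  0.53 -0.5   2.06  0.42  0.65  1.46] [ 0.45558954 -0.00827247  0.2237232 ]
([67.5, -179.7, 44.3], [-0.08, -0.27, -0.51])
```

Emit:
move_arm(targets=[[[1, 67, -180, 24, 0, 0, 0], [1, 67, -180, 24, 0, 0, 0], [1, 67, -180, 24, 0, 0, 0], [1, 67, -180, 24, 0, 0, 0], [1, 67, -180, 24, 0, 0, 0], [1, 67, -180, 24, 0, 0, 0]]])

```text
clock: 2.22
tool_pos: [0.4734, -0.1906, 0.2013]
eef_rot: [-0.22, 0.975, 0.001, 0.0]
contact_force: [-0.1, 1.2, -0.5]
opening: 1.001
finger_force: 0.0
```

```bash
python3 - <<'E'
from h import *
import pickle
c=r.camera_info("wrist");s=r.get_state();im=r.snapshot("wrist")
pickle.dump((c,s,im),open("w1.pkl","wb"))
cv2.imwrite("pics/w1.png",cv2.resize(im[:,:,::-1],(800,600),interpolation=cv2.INTER_CUBIC))
print(s["clock"],s["q"].round(2),s["tool_pos"]);print(shift([.46884,-.19988,.030],down(np.radians(205.1))))
d=[.468848,-.19987772,.438288]
print((proj(c,place(d,[[45,37,25],[45,-37,25],[-45,-37,25],[-45,37,25],[-28,-22,25],[28,22,25],[25,9,62],[25,-9,62],[-25,9,62],[-25,-9,62]]))*800/512).round(0).tolist())
E
```

```text
2.225 [ 0.61  0.63 -0.51  1.94  0.47  0.69  1.83] [ 0.47343152 -0.1905658   0.2012772 ]
([8.2, -6.4, 171.3], [0.04, 0.05, 0.37])
[[443.0, 324.0], [335.0, 324.0], [331.0, 190.0], [447.0, 190.0], [355.0, 216.0], [422.0, 300.0], [403.0, 312.0], [373.0, 312.0], [404.0, 229.0], [372.0, 229.0]]
```

View pics/w1.png

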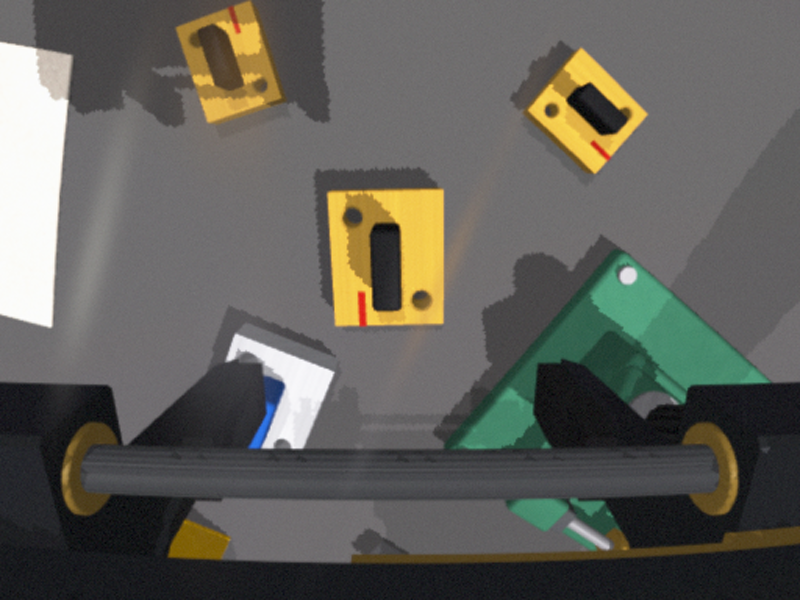

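The large brass die lies centred at (385,257) in the wrist view, with its corners within about 3 px of the prediction. I'll refine its pose, then grasp.

```bash
cat >> m1.py <<'E'
import pickle
c,s0,im=pickle.load(open("w1.pkl","rb"))
W=np.array([(443,324),(335,326),(328,190),(443,188),(353,216),(421,299),(403,310),(371,310),(401,225),(371,225)])/1.5625
L=D[:3]+[[-45,37,25]]+D[3:5]+[[25,9,62],[25,-9,62],[-25,9,62],[-25,-9,62]]
dw,e=fit([(c,W,L)],d);print("wrist",dw,np.degrees(dw[2]),e.round(1).tolist())
da,e=fit(obs+[(c,W,L),(c,W,L)],d);print("all",da,np.degrees(da[2]))
print(shift([*da[:2],.030],down(da[2]+np.pi)))
E
python3 m1.py|tail -3
```

```text
wrist [ 0.46855585 -0.20117614  0.4593114 ] 26.316604419579626 [[0.0, -1.3], [0.0, -1.6], [0.2, -0.3], [0.8, -0.2], [-0.2, -0.1], [0.0, -0.4], [-0.6, 0.2], [0.8, 0.5], [-0.0, 1.3], [-0.8, 1.6]]
all [ 0.46858133 -0.20112485  0.45820012] 26.25293286316388
([9.0, -7.4, 171.3], [0.03, 0.05, -0.79])
```

Emit:
move_arm(targets=[[[1, 9, -7, 60, 0, 0, -0.8], [1, 9, -7, 100, 0, 0, -0.8], [1, 9, -7, 100, 0, 0, -0.8], [1, 9, -7, 100, 0, 0, -0.8]]])

```text
clock: 2.78
tool_pos: [0.469, -0.2024, 0.1023]
eef_rot: [-0.226, 0.974, -0.0, 0.001]
contact_force: [0.1, -0.0, 1.1]
opening: 1.001
finger_force: 0.0
```

```bash
python3 m1.py|tail -1
```

```text
([-0.1, 1.4, 72.3], [-0.05, 0.11, -0.11])
```

Emit:
move_arm(targets=[[[1, 0, 1.4, 50, 0, 0, 0], [1, 0, 1.4, 71, 0, 0, 0], [1, 0, 1.4, 71, 0, 0, 0], [1, 0, 1.4, 71, 0, 0, 0], [0, 0, 1.4, 71, 0, 0, 0], [0, 0, 1.4, 71, 0, 0, 0], [0, 0, 1.4, 71, 0, 0, 0], [0, 0, 1.4, 71, 0, 0, 0], [0, 0, 1.4, 71, 0, 0, 0], [0, 0, 1.4, 71, 0, 0, 0]]], newtons=35)

```text
clock: 4.03
tool_pos: [0.4671, -0.2021, 0.0299]
eef_rot: [-0.225, 0.974, 0.0, -0.0]
contact_force: [0.2, -0.3, -0.4]
opening: 0.34
finger_force: 0.0
```

Emit:
move_arm(targets=[[[0, 0, 0, 0, 0, 0, 0], [0, 0, 0, 0, 0, 0, 0], [0, 0, 0, -40, 0, 0, 0], [0, 0, 0, -100, 0, 0, 0], [0, 0, 0, -100, 0, 0, 0], [0, 0, 0, -100, 0, 0, 0], [0, 0, 0, -100, 0, 0, 0]]])

```text
clock: 4.9
tool_pos: [0.4655, -0.2019, 0.1281]
eef_rot: [-0.225, 0.974, 0.001, -0.002]
contact_force: [0.2, -0.3, -5.5]
opening: 0.199
finger_force: 35.0
```

```bash
cat > m2.py <<'E'
from m1 import *
print("----"); s=r.get_state();print(s["clock"],s["q"].round(2),s["opening"],s["contact_force"].round(1),s["moment"].round(2),s["tool_pos"])
seat=place(j,[[0,65,26]])[0]; print("seat",seat)
print(shift([*seat[:2],.15],down(j[2]+np.pi)))
E
python3 m2.py | sed '1,/----/d'
```

```text
4.9 [ 0.58  0.74 -0.43  2.    0.6   0.52  1.75] 0.19947228269309566 [ 0.2 -0.3 -5.5] [0.02 0.07 0.01] [ 0.46554002 -0.20187359  0.12808259]
seat [0.53209171 0.12307511 0.026     ]
([-202.4, 262.8, -21.9], [0.09, -0.23, 37.45])
```

Emit:
move_arm(targets=[[[0, 0, 0, -60, 0, 0, 0], [0, 0, 0, -110, 0, 0, 8], [0, -60, 60, -122, 0, 0, 16], [0, -120, 120, -122, 0, 0, 25], [0, -165, 165, -122, 0, 0, 32], [0, -205, 210, -122, 0, 0, 37.5], [0, -262, 219, -122, 0, 0, 37.5], [0, -262, 219, -122, 0, 0, 37.5], [0, -262, 219, -122, 0, 0, 37.5], [0, -262, 219, -122, 0, 0, 37.5]]])

```text
clock: 6.15
tool_pos: [0.605, 0.1084, 0.2499]
eef_rot: [0.1, 0.995, -0.001, -0.002]
contact_force: [-0.3, -0.6, -6.2]
opening: 0.206
finger_force: 35.0
```

Emit:
move_arm(targets=[[[0, 0, 0, 0, 0, 0, 0], [0, 0, 0, 0, 0, 0, 0], [0, 0, 0, 0, 0, 0, 0]]])

```text
clock: 6.52
tool_pos: [0.6063, 0.109, 0.2521]
eef_rot: [0.1, 0.995, -0.0, 0.0]
contact_force: [0.5, 0.8, -6.2]
opening: 0.199
finger_force: 35.0
```

```bash
python3 m2.py | sed '1,/----/d'; python3 - <<'E'
from h import *
import pickle
c=r.camera_info("wrist");s=r.get_state();im=r.snapshot("wrist")
pickle.dump((c,s,im),open("w2.pkl","wb"))
cv2.imwrite("pics/w2.png",cv2.resize(im[:,:,::-1],(800,600),interpolation=cv2.INTER_CUBIC))
E
```

```text
6.525 [-0.06  0.67 -0.35  1.57  0.27  0.94  0.87] 0.19891906270026108 [ 0.5  0.8 -6.2] [ 0.04  0.04 -0.07] [0.60629285 0.10902903 0.25205498]
seat [0.53209171 0.12307511 0.026     ]
([75.5, -1.0, 102.1], [-0.01, 0.0, -0.1])
```

View pics/w2.png

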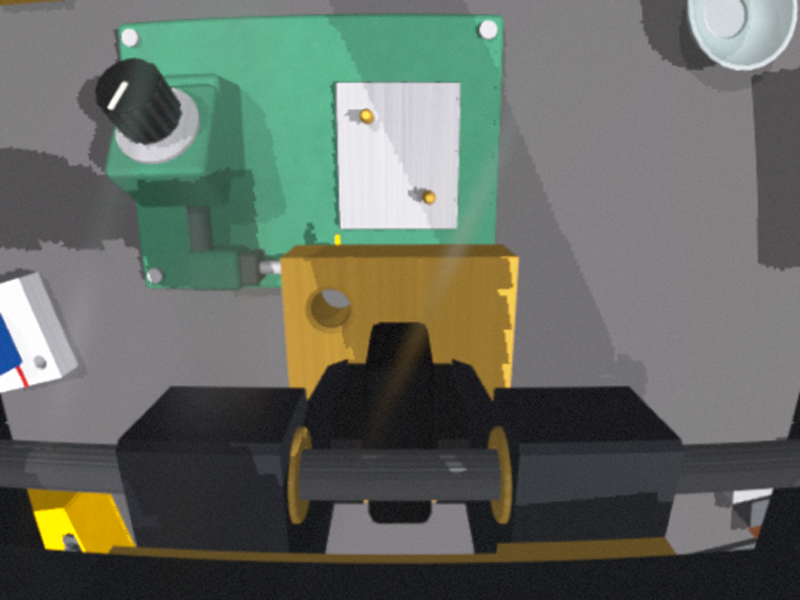

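The wrist view shows the dowel tops at (368,115) and (430,197). The held die's near edge runs (282,258)–(518,258) with its hole at (329,306), and the knob is at (135,95).

```bash
cat > m3.py <<'E'
from m1 import *
c2,s2,im2=pickle.load(open("w2.pkl","rb"))
P=np.array([(368,115),(430,197),(502,17),(119,25)])/1.5625
JL=jt+[[-100,140,20],[-100,-140,20]]
jw,e=fit([(c2,P[:2],jt)]*3+[(c2,P,JL)],j)
print("----");print("jig wrist",jw,np.degrees(jw[2]),e[-4:].round(1).tolist(),"old",j)
Q=np.array([(282,259),(518,259),(329,306),(372,323),(428,323)])/1.5625
DL=np.array([[-45,-37,25],[-45,37,25],[-28,-22,25],[-25,-9,62],[-25,9,62]])
f=lambda p:(proj(c2,place(p[:3],DL+[0,0,p[3]]))-Q).ravel()
R2=Ro.from_quat(s2["eef_rot"]); yt=np.arctan2(*R2.apply([-1,0,0])[1::-1])
so=least_squares(f,[*s2["tool_pos"][:2],yt,222],loss="soft_l1");p=so.x
print("die",p,"err",f(p).reshape(-1,2).round(1).tolist(),"tool",s2["tool_pos"],yt)
off=R2.inv().apply(np.r_[p[:2],p[3]/1000]-s2["tool_pos"])*1000
print("die origin in tool mm",off,"dyaw deg",np.degrees(p[2]-yt))
seat=place(jw,[[0,65,26]])[0];print("seat",seat)
E
python3 m3.py | sed '1,/----/d'
```

```text
jig wrist [ 0.52132659  0.06024629 -0.19559931] -11.207014800337328 [[-0.7, -0.0], [0.7, 0.5], [2.3, -2.7], [-1.8, -0.8]] old [ 0.51923368  0.05935956 -0.19912923]
die [ 6.09831727e-01  1.08695208e-01 -1.48461452e-01  2.09007223e+02] err [[1.3, -0.8], [-9.2, -8.1], [2.2, -1.4], [-5.6, 16.8], [0.5, 14.8]] tool [0.60629285 0.10902903 0.25205498] -0.2009460665041555
die origin in tool mm [-3.53252029  0.38312037 43.04786677] dyaw deg 3.007146888159299
seat [0.53395963 0.12400683 0.026     ]
```

```bash
sed -i 's/\[-25,-9,62\],\[-25,9,62\]\])/[-25,-9,25],[-25,9,25]])/' m3.py; python3 m3.py | sed '1,/----/d'
```

```text
jig wrist [ 0.52132659  0.06024629 -0.19559931] -11.207014800337328 [[-0.7, -0.0], [0.7, 0.5], [2.3, -2.7], [-1.8, -0.8]] old [ 0.51923368  0.05935956 -0.19912923]
die [ 6.09908480e-01  1.08246261e-01 -2.05615022e-01  2.21841915e+02] err [[-0.6, 0.0], [0.3, 0.8], [1.1, 3.5], [-0.3, -1.5], [-0.3, -1.3]] tool [0.60629285 0.10902903 0.25205498] -0.2009460665041555
die origin in tool mm [-3.69786787 -0.04263158 30.21322003] dyaw deg -0.2675114523228526
seat [0.53395963 0.12400683 0.026     ]
```

```bash
python3 - <<'E'
import pickle,numpy as np
c,s,im=pickle.load(open("w2.pkl","rb"))
print("col195",[(v,im[v,195].tolist()) for v in range(153,172)])
print("hole col211",[(v,im[v,211].tolist()) for v in range(178,216)])
print("row196",[(u,im[196,u].tolist()) for u in range(192,232)])
print("rib col250",[(v,im[v,250].tolist()) for v in range(198,214)])
E
```

```text
col195 [(153, [70, 128, 102]), (154, [66, 132, 104]), (155, [73, 135, 106]), (156, [93, 122, 88]), (157, [116, 105, 59]), (158, [124, 98, 39]), (159, [125, 96, 40]), (160, [123, 98, 40]), (161, [127, 100, 44]), (162, [126, 97, 42]), (163, [121, 93, 37]), (164, [125, 100, 42]), (165, [148, 114, 47]), (166, [161, 124, 52]), (167, [185, 143, 59]), (168, [196, 150, 59]), (169, [197, 154, 62]), (170, [196, 152, 62]), (171, [197, 152, 58])]
hole col211 [(178, [157, 121, 50]), (179, [154, 120, 50]), (180, [155, 122, 50]), (181, [157, 120, 48]), (182, [152, 118, 47]), (183, [145, 112, 45]), (184, [141, 111, 54]), (185, [125, 110, 93]), (186, [127, 124, 122]), (187, [132, 131, 133]), (188, [134, 132, 134]), (189, [130, 127, 129]), (190, [128, 127, 129]), (191, [132, 131, 131]), (192, [129, 128, 129]), (193, [128, 124, 127]), (194, [128, 122, 122]), (195, [118, 104, 82]), (196, [107, 85, 41]), (197, [110, 85, 40]), (198, [107, 86, 38]), (199, [107, 84, 34]), (200, [109, 87, 38]), (201, [106, 80, 32]), (202, [110, 84, 34]), (203, [111, 87, 30]), (204, [121, 95, 45]), (205, [121, 94, 40]), (206,
[... 799 characters left out ...]
27, 118, 111]), (218, [127, 119, 109]), (219, [124, 112, 98]), (220, [123, 109, 90]), (221, [126, 107, 75]), (222, [126, 102, 56]), (223, [126, 100, 42]), (224, [134, 104, 42]), (225, [148, 114, 48]), (226, [153, 117, 51]), (227, [157, 120, 50]), (228, [158, 123, 55]), (229, [155, 118, 50]), (230, [155, 121, 47]), (231, [153, 118, 47])]
rib col250 [(198, [154, 120, 49]), (199, [152, 120, 50]), (200, [150, 120, 49]), (201, [155, 119, 51]), (202, [151, 118, 45]), (203, [149, 116, 44]), (204, [151, 118, 42]), (205, [147, 113, 48]), (206, [76, 58, 26]), (207, [25, 21, 13]), (208, [13, 11, 21]), (209, [17, 22, 17]), (210, [12, 9, 8]), (211, [17, 16, 16]), (212, [18, 16, 16]), (213, [18, 15, 14])]
```

```bash
python3 - <<'E'
from h import *
print(shift([.5307,.1243,.082],down(np.radians(-11.2)+np.pi)))
E
```

```text
([77.2, -0.3, 170.1], [0.0, 0.01, -0.3])
```

Emit:
move_arm(targets=[[[0, 40, 0, 0, 0, 0, -0.3], [0, 77, 0, 20, 0, 0, -0.3], [0, 77, 0, 70, 0, 0, -0.3], [0, 77, 0, 120, 0, 0, -0.3], [0, 77, 0, 150, 0, 0, -0.3], [0, 77, 0, 170, 0, 0, -0.3], [0, 77, 0, 170, 0, 0, -0.3], [0, 77, 0, 170, 0, 0, -0.3], [0, 77, 0, 170, 0, 0, -0.3]]])

```text
clock: 7.7
tool_pos: [0.5319, 0.1252, 0.0831]
eef_rot: [0.097, 0.995, 0.001, 0.001]
contact_force: [-0.1, 0.5, -5.6]
opening: 0.203
finger_force: 35.0
```

```bash
python3 - <<'E'
from h import *
import pickle
c=r.camera_info("wrist");s=r.get_state();im=r.snapshot("wrist")
pickle.dump((c,s,im),open("w3.pkl","wb"))
print(s["tool_pos"],shift([.5307,.1243,.082],down(np.radians(-11.2)+np.pi)))
a=im[100:280,150:360,::-1]
cv2.imwrite("pics/w3.png",cv2.resize(a,None,fx=3.2,fy=3.2,interpolation=cv2.INTER_CUBIC))
E
```

```text
[0.53189027 0.12524489 0.08314663] ([0.8, -1.0, 1.0], [0.07, 0.1, 0.02])
```

View pics/w3.png

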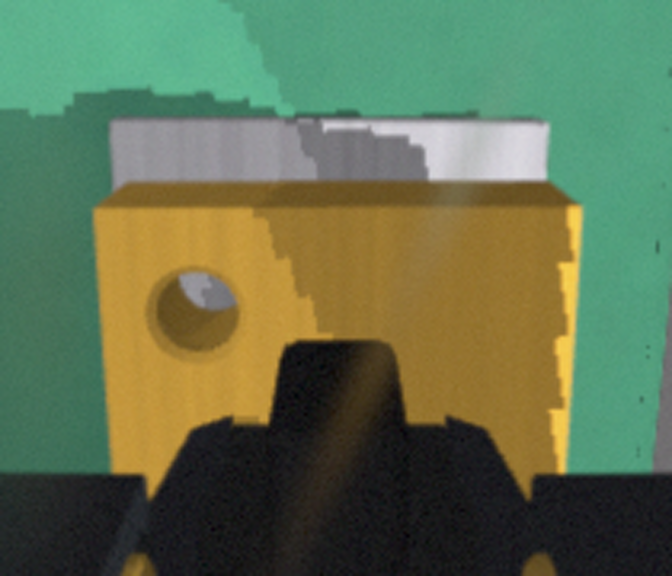

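```bash
cat > m4.py <<'E'
from m3 import *
c3,s3,im3=pickle.load(open("w3.pkl","rb"))
def loc(p,X): return (Ro.from_euler("z",-p[2]).apply(np.r_[X[:2]-p[:2],0])*1000)[:2]
print("====")
print("pad in seat frame",[ (loc(jw,atz(c2,np.array(q)/1.5625,.026))-[0,65]).round(1).tolist() for q in [(336,83),(460,83),(340,228),(457,228)]])
w=lambda q:np.array([150,100])+(np.array(q)+.5)/3.2-.5
pc=[atz(c3,w(q),.026) for q in[(112,119),(548,121)]]
print("pad -x corners",np.round(pc,4).tolist())
z=s3["tool_pos"][2]*1000-30.2
Q=w([(95,208),(581,208),(127,183),(550,183),(195,314),(284,342),(396,342)])
DL=np.array([[-45,-37,25],[-45,37,25],[-45,-37,0],[-45,37,0],[-28,-22,25],[-25,-9,25],[-25,9,25]])
dp,e=fit([(c3,Q,DL+[0,0,z])],[*s3["tool_pos"][:2],-.2]);print("die",dp,np.degrees(dp[2]),e.round(1).tolist())
print("pad corners in die frame",[loc(dp,q).round(2).tolist() for q in pc])
R3=Ro.from_quat(s3["eef_rot"]);print("tool in die",loc(dp,s3["tool_pos"]),"tool yaw",np.degrees(np.arctan2(*R3.apply([-1,0,0])[1::-1])))
E
python3 m4.py | sed '1,/====/d'
```

```text
pad in seat frame [[-51.6, -44.6], [-51.2, 42.9], [51.2, -44.9], [51.7, 42.9]]
pad -x corners [[0.474, 0.0907, 0.026], [0.4912, 0.1759, 0.026]]
die [ 0.53505915  0.1244758  -0.19656192] -11.262168282595029 [[-0.0, 0.6], [0.3, 0.8], [0.2, -0.1], [-0.3, 0.0], [0.7, 0.9], [-1.0, -2.0], [-0.0, -2.0]]
pad corners in die frame [[-53.33, -45.08], [-53.04, 41.82]]
tool in die [-3.25806032  0.13540313] tool yaw -11.174491236256083
```

Emit:
move_arm(targets=[[[0, 1.8, -1.2, 0, 0, 0, 0], [0, 1.8, -1.2, 4, 0, 0, 0], [0, 1.8, -1.2, 8, 0, 0, 0], [0, 1.8, -1.2, 10, 0, 0, 0], [0, 1.8, -1.2, 12, 0, 0, 0], [0, 1.8, -1.2, 13, 0, 0, 0], [0, 1.8, -1.2, 13, 0, 0, 0]]])

```text
clock: 8.62
tool_pos: [0.529, 0.1241, 0.0689]
eef_rot: [0.097, 0.995, 0.0, 0.0]
contact_force: [-0.6, 1.0, -5.5]
opening: 0.2
finger_force: 35.0
```

```bash
cat > st.py <<'E'
from h import *
s=r.get_state();R=Ro.from_quat(s["eef_rot"])
print(s["clock"],s["tool_pos"].round(4),"F world",s["contact_force"].round(1),"F tool",R.inv().apply(s["contact_force"]).round(1),"M tool",R.inv().apply(s["moment"]).round(2),"tilt/yaw",R.as_rotvec(degrees=True).round(2),s["opening"],"q",s["q"].round(2))
E
python3 st.py
```

```text
8.625 [0.529  0.1241 0.0689] F world [-0.6  1.  -5.5] F tool [0.8 0.9 5.5] M tool [ 0.03 -0.05  0.02] tilt/yaw [ 17.51 179.14   0.  ] 0.1997180875266199 q [-0.19  0.85 -0.21  1.94  0.42  0.4   0.66]
```

Emit:
move_arm(targets=[[[0, 0, 0, 2, 0, 0, 0], [0, 0, 0, 4, 0, 0, 0], [0, 0, 0, 6, 0, 0, 0], [0, 0, 0, 7, 0, 0, 0]]])

```text
clock: 9.12
tool_pos: [0.5293, 0.1239, 0.0619]
eef_rot: [0.097, 0.995, -0.0, 0.0]
contact_force: [1.3, -1.8, -4.7]
opening: 0.203
finger_force: 35.0
```

```bash
python3 st.py
```

```text
9.125 [0.5293 0.1239 0.0619] F world [ 1.3 -1.8 -4.7] F tool [-1.6 -1.5  4.7] M tool [ 0.19 -0.36  0.02] tilt/yaw [ 17.54 179.11  -0.  ] 0.20340092045411848 q [-0.2   0.87 -0.2   1.94  0.42  0.38  0.65]
```

Emit:
move_arm(targets=[[[0, -0.3, -0.3, 2, 0, 0, 0], [0, -0.3, -0.3, 4, 0, 0, 0], [0, -0.3, -0.3, 6, 0, 0, 0], [0, -0.3, -0.3, 7, 0, 0, 0], [0, -0.3, -0.3, 7, 0, 0, 0]]])

```text
clock: 9.75
tool_pos: [0.5294, 0.1238, 0.0559]
eef_rot: [0.097, 0.995, -0.0, 0.0]
contact_force: [-0.4, -1.3, 5.4]
opening: 0.202
finger_force: 35.0
```

```bash
python3 st.py
```

```text
9.75 [0.5294 0.1238 0.0559] F world [-0.4 -1.3  5.4] F tool [ 0.1 -1.3 -5.4] M tool [0.23 0.11 0.06] tilt/yaw [ 17.51 179.09  -0.  ] 0.20245352014698367 q [-0.2   0.88 -0.19  1.94  0.43  0.37  0.65]
```

Emit:
move_arm(targets=[[[0.5, 0, 0, 0, 0, 0, 0], [0.5, 0, 0, 0, 0, 0, 0], [0.5, 0, 0, 0, 0, 0, 0], [0.5, 0, 0, 0, 0, 0, 0], [0.5, 0, 0, -20, 0, 0, 0], [0.5, 0, 0, -70, 0, 0, 0], [0.5, 0, 0, -130, 0, 0, 0], [0.5, 0, 0, -160, 0, 0, 0], [0.5, 0, 0, -160, 0, 0, 0]]])

```text
clock: 10.88
tool_pos: [0.5306, 0.1243, 0.2172]
eef_rot: [0.097, 0.995, 0.001, 0.002]
contact_force: [0.2, 0.2, -1.1]
opening: 0.5
finger_force: 0.0
```

```bash
python3 st.py; python3 - <<'E'
from h import *
import pickle
c=r.camera_info("wrist");s=r.get_state();im=r.snapshot("wrist")
pickle.dump((c,s,im),open("w4.pkl","wb"))
print(proj(c,place([.5195,.0600,-.1965],[[0,65,51],[45,47,51],[52,24,55.5]])))
cv2.imwrite("pics/w4.png",cv2.resize(im[:,:,::-1],(800,600),interpolation=cv2.INTER_CUBIC))
E
```

```text
10.875 [0.5306 0.1243 0.2172] F world [ 0.2  0.2 -1.1] F tool [-0.2  0.2  1.1] M tool [ 0.02 -0.03 -0.03] tilt/yaw [ 17.51 178.87   0.19] 0.5000401772761014 q [-0.1   0.62 -0.35  1.83  0.31  0.73  0.76]
[[254.90515247 176.74111714]
 [237.69204793 218.59517377]
 [215.52306071 226.38115292]]
```

View pics/w4.png

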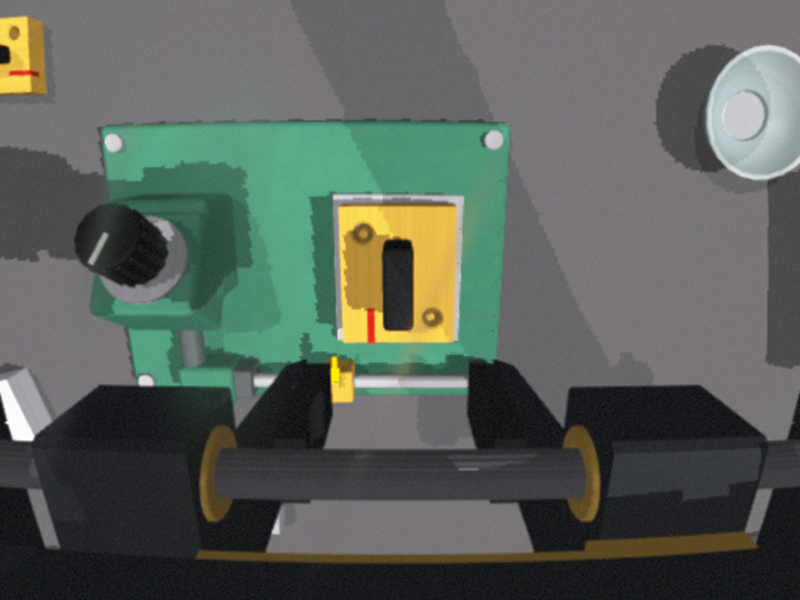

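The die is seated with both dowels showing in its holes. The red line ends at (371,341), the needle tip is at (335,358), and the knob is near (110,240). Next I'll localise the knob by fitting a cylinder silhouette across the views.

```bash
cat > m5.py <<'E'
from h import *
import pickle
J=np.array([.5195,.0600,-.1965]); cj=Ro.from_euler("z",J[2])
ax=np.array([-.5,0,.8660254]); ex=np.array([.8660254,0,.5]); ey=np.array([0,1,0.])
th=np.linspace(0,2*np.pi,60)
def cyl(b): # b: knob lower face centre, jig mm
    ring=18*(np.cos(th)[:,None]*ex+np.sin(th)[:,None]*ey)
    return np.r_[b+ring,b+32*ax+ring]
V=[]
rd=lambda n:cv2.imread(f"pics/{n}.png")[:,:,::-1]
c2,_,i2=pickle.load(open("w2.pkl","rb"));c4,_,i4=pickle.load(open("w4.pkl","rb"))
for n,c,im,(x0,x1,y0,y1) in [("top",r.camera_info("top"),rd("top0"),(250,290,180,215)),("scene",r.camera_info("scene"),rd("scene0"),(235,265,160,188)),("w2",c2,i2,(50,125,30,97)),("w4",c4,i4,(40,115,120,190))]:
    m=np.zeros(im.shape[:2],np.uint8); m[y0:y1,x0:x1]=(im[y0:y1,x0:x1].max(2)<62)
    k,l,st,ce=cv2.connectedComponentsWithStats(m); i=1+np.argmax(st[1:,4]); p=np.argwhere(l==i)[:,::-1]
    h=cv2.convexHull(p.astype(np.int32)); M=cv2.moments(h); lo,hi=p.min(0)-.5,p.max(0)+.5
    V.append((n,c,np.r_[lo,hi])); print(n,lo,hi,st[i,4])
def f(b,full=False):
    X=place(J,cyl(b)); out=[]
    for n,c,bb in V:
        q=proj(c,X); out.append(np.r_[q.min(0),q.max(0)]-bb)
    return np.array(out) if full else np.concatenate(out)
so=least_squares(f,[-15,-75,85],loss="soft_l1"); b=so.x
print("knob base jig",b.round(1)); print(f(b,True).round(1))
g=b+19*ax; print("grip jig",g,"world",place(J,[g])[0])
E
python3 m5.py
```

```text
top [262.5 190.5] [274.5 204.5] 120
scene [240.5 163.5] [258.5 181.5] 197
w2 [87.5 46.5] [114.5  91.5] 688
w4 [ 46.5 130.5] [107.5 182.5] 2159
knob base jig [-22.3 -83.   92.6]
[[  0.2  -1.    1.1   0.3]
 [ -1.5   0.2  -0.7   1.6]
 [-27.3  -8.7   1.3   2.1]
 [  0.4  -1.4  -0.    0.3]]
grip jig [-31.82326744 -82.98377308 109.09143168] world [ 0.47208757 -0.01517372  0.10909143]
```

```bash
sed -i 's/^    V.append/    if n!="w2": V.append/' m5.py; cat >> m5.py <<'E'
def kpose(h,az): # TCP at h mm above lower face along axis
    A=cj.apply(ax);X=-cj.apply(ex);Rm=Ro.from_matrix(np.c_[X,np.cross(-A,X),-A])*Ro.from_euler("z",az,degrees=True)
    return place(J,[b+h*ax])[0],Rm
for h,az in((110,-60),(110,0),(2,-60)): print(h,az,kpose(h,az)[0],shift(*kpose(h,az)))
E
python3 m5.py
```

```text
top [262.5 190.5] [274.5 204.5] 120
scene [240.5 163.5] [258.5 181.5] 197
w4 [ 46.5 130.5] [107.5 182.5] 2159
knob base jig [-22.9 -81.3  95.7]
[[-0.4 -1.1  0.6  0.2]
 [-1.1 -0.2 -0.2  1.2]
 [-0.2 -1.8  0.1  0.5]]
grip jig [-32.41689388 -81.34405619 112.19753056] world [ 0.4718255  -0.01344966  0.11219753]
110 -60 [ 0.4272011  -0.00456633  0.19100584] ([75.5, -145.7, 24.2], [15.7, -27.07, -58.51])
110 0 [ 0.4272011  -0.00456633  0.19100584] ([75.5, -145.7, 24.2], [0.06, -29.92, 0.07])
2 -60 [ 0.48016192 -0.01510918  0.0974751 ] ([21.6, -145.8, 117.8], [15.7, -27.07, -58.51])
```

Emit:
move_arm(targets=[[[1, 20, -50, 0, 4, -7, -12], [1, 50, -100, 0, 8, -14, -25], [1, 75, -146, 10, 12, -21, -42], [1, 75, -146, 24, 15.7, -27, -58.5], [1, 75, -146, 24, 15.7, -27, -58.5], [1, 75, -146, 24, 15.7, -27, -58.5], [1, 75, -146, 24, 15.7, -27, -58.5], [1, 75, -146, 24, 15.7, -27, -58.5], [1, 75, -146, 24, 15.7, -27, -58.5], [1, 75, -146, 24, 15.7, -27, -58.5]]])

```text
clock: 12.18
tool_pos: [0.4368, 0.0096, 0.1707]
eef_rot: [-0.373, 0.901, -0.144, 0.168]
contact_force: [0.5, -0.0, -1.3]
opening: 1.002
finger_force: 0.0
```

```bash
python3 st.py; python3 - <<'E'
from h import *
import pickle
c=r.camera_info("wrist");s=r.get_state();im=r.snapshot("wrist")
pickle.dump((c,s,im),open("w5.pkl","wb"))
cv2.imwrite("pics/w5.png",cv2.resize(im[:,:,::-1],(800,600),interpolation=cv2.INTER_CUBIC))
E
python3 m5.py | tail -3
```

```text
12.175 [0.4368 0.0096 0.1707] F world [ 0.5 -0.  -1.3] F tool [-0.1  0.2  1.4] M tool [-0.52  0.17  0.04] tilt/yaw [-60.71 146.85 -23.47] 1.0018233616006613 q [ 0.28  0.77 -1.06  2.55  1.78  1.    0.12]
110 -60 [ 0.4272011  -0.00456633  0.19100584] ([13.0, -12.3, -20.0], [2.6, -4.62, -3.01])
110 0 [ 0.4272011  -0.00456633  0.19100584] ([13.0, -12.3, -20.0], [-0.06, -5.52, 56.95])
2 -60 [ 0.48016192 -0.01510918  0.0974751 ] ([4.2, -17.0, 87.6], [2.6, -4.62, -3.01])
```

View pics/w5.png

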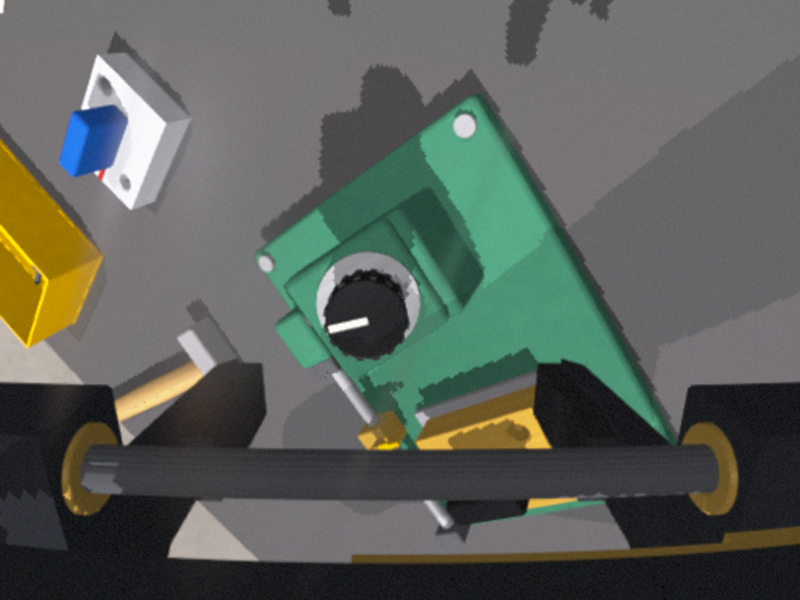

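The wrist view shows the knob's top face at about (366,318) and the housing under it. The arm stopped early at the elbow limit, so I need a nearer pre-grasp. I'll add this view to the fit.

```bash
sed -i 's/,("w4",c4,i4,(40,115,120,190))\]/,("w4",c4,i4,(40,115,120,190)),("w5",c5,i5,(195,272,165,238))]/; s/^for n,c,im/c5,_,i5=pickle.load(open("w5.pkl","rb"))\nfor n,c,im/; s/^for h,az.*/for h,az in((50,-60),(50,-30),(50,0),(50,40)): print(h,az,kpose(h,az)[0],shift(*kpose(h,az)))/' m5.py; python3 m5.py
```

```text
top [262.5 190.5] [274.5 204.5] 120
scene [240.5 163.5] [258.5 181.5] 197
w4 [ 46.5 130.5] [107.5 182.5] 2159
w5 [207.5 172.5] [260.5 229.5] 2132
knob base jig [-22.9 -80.9  96.4]
[[-0.5 -1.2  0.4  0.1]
 [-1.  -0.2 -0.1  1.2]
 [-0.1 -1.7  0.3  0.7]
 [-0.4 -0.8  0.3  0.4]]
grip jig [-32.39282184 -80.87407363 112.8627517 ] world [ 0.47194087 -0.01299342  0.11286275]
50 -60 [ 0.45673915 -0.00996723  0.13970954] ([7.6, -14.9, 39.2], [2.6, -4.62, -3.01])
50 -30 [ 0.45673915 -0.00996723  0.13970954] ([7.6, -14.9, 39.2], [1.33, -5.18, 26.97])
50 0 [ 0.45673915 -0.00996723  0.13970954] ([7.6, -14.9, 39.2], [-0.06, -5.52, 56.95])
50 40 [ 0.45673915 -0.00996723  0.13970954] ([7.6, -14.9, 39.2], [-2.11, -5.6, 96.92])
```

Emit:
move_arm(targets=[[[1, 7.5, -15, 10, 2.6, -4.6, -3], [1, 7.5, -15, 20, 2.6, -4.6, -3], [1, 7.5, -15, 20, 2.6, -4.6, -3], [1, 7.5, -15, 20, 2.6, -4.6, -3]]])

```text
clock: 12.72
tool_pos: [0.4651, -0.007, 0.1629]
eef_rot: [-0.397, 0.882, -0.152, 0.203]
contact_force: [0.3, -0.1, 0.2]
opening: 1.003
finger_force: 0.0
```

```bash
python3 st.py;python3 m5.py | tail -4
```

```text
12.725 [ 0.4651 -0.007   0.1629] F world [ 0.3 -0.1  0.2] F tool [-0.2 -0.4 -0. ] M tool [-0.48  0.17  0.02] tilt/yaw [-63.45 141.   -24.36] 1.002582944397154 q [ 0.48  1.04 -1.47  2.56  1.75  1.42  0.29]
50 -60 [ 0.45673915 -0.00996723  0.13970954] ([12.8, 13.4, 16.5], [0.15, -0.85, -0.11])
50 -30 [ 0.45673915 -0.00996723  0.13970954] ([12.8, 13.4, 16.5], [-0.07, -0.87, 29.89])
50 0 [ 0.45673915 -0.00996723  0.13970954] ([12.8, 13.4, 16.5], [-0.31, -0.85, 59.89])
50 40 [ 0.45673915 -0.00996723  0.13970954] ([12.8, 13.4, 16.5], [-0.63, -0.76, 99.89])
```

```bash
cat > kin.py <<'E'
from h import *
import pickle,itertools
lo=np.array([-3.01,-.46,-1.47,.13,-1,.04,-2.66]);hi=np.array([3.01,2.08,1.51,2.56,4.14,2.09,2.66])
S=[pickle.load(open(f"w{i}.pkl","rb"))[1] for i in range(1,6)]+[r.get_state()]
S.append(dict(q=np.array([-1.12219407,.68987941,-.19453233,1.56619439,.15728778,.90248223,-.21508147]),tool_pos=np.array([.2516926,.57149224,.23801561]),eef_rot=[.205872785,.978578447,-.000778501201,-.000114975506]))
def fk(q,sg,P):
    Ry=lambda a:Ro.from_euler("y",a);Rz=lambda a:Ro.from_euler("z",a)
    q=np.asarray(q)*sg
    R=Rz(q[0]+P[6]);p=np.array([0,0,P[0]])+R.apply([P[1],0,0]);R=R*Ry(q[1])*Rz(q[2]);p=p+R.apply([P[5],0,P[2]])
    R=R*Ry(q[3])*Rz(q[4]);p=p+R.apply([-P[5],0,P[3]]);R=R*Ry(q[5])*Rz(q[6]+P[7]);p=p+R.apply([0,0,P[4]]);return p,R
def res(P,sg):
    o=[]
    for s in S:
        p,R=fk(s["q"],sg,P);o+=[(p-s["tool_pos"])*5,(R.inv()*Ro.from_quat(s["eef_rot"])).as_rotvec()]
    return np.concatenate(o)
if __name__=="__main__":
    best=None
    for s in itertools.product([1,-1],repeat=4):
      for g in (0,np.pi):
        sg=np.array([s[0],1,s[1],1,s[2],1,s[3]]);so=least_squares(res,[.34,0,.4,.4,.2,0,0,g],args=(sg,))
        if best is None or so.cost<best[0]: best=(so.cost,sg,so.x)
    print(best); pickle.dump(best,open("kin.pkl","wb")); print(np.abs(res(best[2],best[1])).max())
E
python3 kin.py
```

```text
(np.float64(0.0046866714879016825), array([-1,  1, -1,  1, -1,  1, -1]), array([ 0.32708014, -0.01472624,  0.59651075,  0.36834037,  0.32045297,
       -0.01402994, -0.07101892,  1.50208206]))
0.04973522844903393
```

```bash
cat > kin2.py <<'E'
import kin
from kin import *
def fk(q,sg,P):
    Ry=lambda a:Ro.from_euler("y",a);Rz=lambda a:Ro.from_euler("z",a)
    q=np.asarray(q)*sg+np.r_[P[6],0,P[8],0,P[9],P[10],P[7]]
    R=Rz(q[0]);p=np.array([0,0,P[0]])+R.apply([P[1],0,0]);R=R*Ry(q[1])*Rz(q[2]);p=p+R.apply([P[5],P[11],P[2]])
    R=R*Ry(q[3])*Rz(q[4]);p=p+R.apply([P[12],P[13],P[3]]);R=R*Ry(q[5])*Rz(q[6]);p=p+R.apply([P[14],0,P[4]]);return p,R
kin.fk=fk
b=pickle.load(open("kin.pkl","rb")); sg=b[1]
reg=lambda P,sg:np.r_[res(P,sg),.003*(P[[1,5,6,8,9,10,11,12,13,14]])]
if __name__=="__main__":
    so=least_squares(reg,np.r_[b[2],[0]*7],args=(sg,)); print(so.x.round(3),np.abs(res(so.x,sg)).max()); pickle.dump((0,sg,so.x),open("kin2.pkl","wb"))
E
python3 kin2.py
```

```text
[ 3.370e-01  4.000e-03  5.590e-01  3.460e-01  3.120e-01 -2.000e-03
 -4.100e-02  1.538e+00  6.000e-03 -5.000e-03 -0.000e+00 -2.600e-02
  3.000e-03  2.000e-03  1.000e-03] 0.014297662924782628
```

```bash
cat > ik.py <<'E'
from kin2 import *
import m5
_,sg,P=pickle.load(open("kin2.pkl","rb"))
def ik(pos,R,seed):
    f=lambda q:np.r_[(lambda a:np.r_[(a[0]-pos)*5,(a[1].inv()*R).as_rotvec()])(fk(q,sg,P)),.002*(q-seed)]
    s=least_squares(f,np.clip(seed,lo+.02,hi-.02),bounds=(lo+.01,hi-.01)); a=fk(s.x,sg,P)
    return s.x,np.linalg.norm(a[0]-pos)*1000,np.degrees((a[1].inv()*R).magnitude())
if __name__=="__main__":
    print("IK====")
    seeds=[[0,.6,0,2.2,.2,.3,.5],[0,.6,0,2.2,3.1,.3,0],[.4,1,-1.2,2.4,1.7,1.2,.3],[-.4,1,1.2,2.4,-.9,1.,.3]]
    for h in(2,60):
      for az in range(-180,180,30):
        for k,s in enumerate(seeds):
            q,e,a=ik(*m5.kpose(h,az),np.array(s))
            if e<2 and a<1: print(h,az,k,q.round(2))
E
python3 ik.py | sed '1,/====/d'
```

```text
2 -60 0 [ 0.5   1.27 -1.46  2.55  1.89  1.58  0.34]
2 -60 1 [ 0.5   1.27 -1.46  2.55  1.89  1.58  0.34]
2 -60 2 [ 0.5   1.27 -1.46  2.55  1.89  1.58  0.34]
2 -30 0 [ 0.5   1.27 -1.46  2.55  1.89  1.58 -0.18]
2 -30 1 [ 0.5   1.27 -1.46  2.55  1.89  1.58 -0.18]
2 -30 2 [ 0.5   1.27 -1.46  2.55  1.89  1.58 -0.18]
2 0 0 [ 0.5   1.27 -1.46  2.55  1.89  1.58 -0.7 ]
2 0 1 [ 0.5   1.27 -1.46  2.55  1.89  1.58 -0.7 ]
2 0 2 [ 0.5   1.27 -1.46  2.55  1.89  1.58 -0.7 ]
2 30 0 [ 0.5   1.27 -1.46  2.55  1.89  1.57 -1.22]
2 30 1 [ 0.5   1.27 -1.46  2.55  1.89  1.57 -1.22]
2 30 2 [ 0.5   1.27 -1.46  2.55  1.89  1.57 -1.22]
```

```bash
cat >> m5.py <<'E'
def tpose(tau,phi,back=0): # tool leaning tau deg off knob axis toward vertical, turned clockwise phi about knob axis, backed off mm along tool
    A=cj.apply(ax);R0=kpose(0,0)[1]*Ro.from_euler("y",tau,degrees=True)
    R=Ro.from_rotvec(-A*np.radians(phi))*R0
    return place(J,[g])[0]+R.apply([0,0,19-back]),R*Ro.identity()
E
cat > ik2.py <<'E'
from ik import *
print("IK====")
print(m5.tpose(30,0)[1].as_matrix().round(2).tolist())
for tau in(10,15,20,30):
  for sd in ([0,.8,-.2,2.,.4,.4,.6],[.3,.9,-.6,2.2,1,.6,.3],[0,.9,0,2.2,3.1,.3,-2]):
    q=np.array(sd)
    for phi in(0,20,40,60,0,-20,-40,-60):
        if phi==0:q=np.array(sd)
        q1,e,a=ik(*m5.tpose(tau,phi),q)
        if e<2 and a<1: q=q1;print(tau,phi,q.round(2))
E
python3 ik2.py | sed '1,/====/d'
```

```text
[[-0.98, 0.2, 0.0], [0.2, 0.98, -0.0], [-0.0, -0.0, -1.0]]
```

```bash
sed -i 's/if e<2 and a<1: q=q1;print(tau,phi,q.round(2))/q=q1 if e<4 else q;print(tau,phi,q1.round(2),round(e,1),round(a,1))/' ik2.py; python3 ik2.py | sed '1,/====/d'|grep -E "^(15|30) (0|40|-40) "; python3 st.py
```

```text
15 0 [ 0.14  2.07 -0.11  0.8   1.59  0.09  0.06] 18292.8 2.4
15 40 [-0.31  2.07 -0.12  0.7   1.49  0.09 -0.92] 18285.5 3.6
15 0 [ 0.14  2.07 -0.11  0.8   1.59  0.09  0.06] 18292.8 2.4
15 -40 [ 0.6   2.07 -0.12  0.72  1.83  0.08  0.84] 18260.8 3.8
15 0 [ 0.14  2.07 -0.11  0.81  1.79  0.08 -0.22] 18292.8 1.7
15 40 [-0.31  2.07 -0.12  0.7   1.53  0.09 -0.95] 18285.5 4.1
15 0 [ 0.14  2.07 -0.11  0.81  1.79  0.08 -0.22] 18292.8 1.7
15 -40 [ 0.6   2.07 -0.12  0.72  1.85  0.08  0.82] 18260.8 3.9
15 0 [ 0.14  2.07 -0.11  0.81  1.75  0.09 -0.17] 18292.8 1.5
15 40 [-0.31  2.07 -0.12  0.72  1.81  0.08 -1.35] 18285.5 2.2
15 0 [ 0.14  2.07 -0.11  0.81  1.75  0.09 -0.17] 18292.8 1.5
15 -40 [ 0.61  2.07 -0.12  0.71  1.6   0.08  1.12] 18260.8 1.4
30 0 [-0.    2.07 -0.09  1.06  1.53  0.08 -0.06] 18299.1 2.6
30 40 [-1.04  2.07 -0.12  0.73  1.44  0.09 -1.55] 18213.1 5.0
30 0 [-0.    2.07 -0.09  1.06  1.53  0.08 -0.06] 18299.1 2.6
30 -40 [ 1.35  2.07 -0.11  0.75  1.87  0.08  1.47] 18165.6 5.3
30 0 [-0.02  2.07 -0.09  1.08  1.81  0.08 -0.45] 18299.1 2.4
30 40 [-1.04  2.07 -0.12  0.73  1.44  0.09 -1.55] 18213.1 4.9
30 0 [-0.02  2.07 -0.09  1.08  1.81  0.08 -0.45] 18299.1 2.4
30 -40 [ 1.35  2.07 -0.11  0.75  1.87  0.08  1.47] 18165.6 5.2
30 0 [-0.02  2.07 -0.09  1.08  1.8   0.08 -0.43] 18299.1 2.1
30 40 [-1.05  2.07 -0.12  0.74  1.76  0.09 -1.98] 18213.1 2.0
30 0 [-0.02  2.07 -0.09  1.08  1.8   0.08 -0.43] 18299.1 2.1
30 -40 [ 1.35  2.07 -0.11  0.75  1.89  0.08  1.44] 18165.6 5.7
12.725 [ 0.4651 -0.007   0.1629] F world [ 0.3 -0.1  0.2] F tool [-0.2 -0.4 -0. ] M tool [-0.48  0.17  0.02] tilt/yaw [-63.45 141.   -24.36] 1.002582944397154 q [ 0.48  1.04 -1.47  2.56  1.75  1.42  0.29]
```

Unit slip: 19 mm was used as metres. I'll fix it.

```bash
sed -i 's/R.apply(\[0,0,19-back\])/R.apply([0,0,(19-back)\/1000])/' m5.py; python3 ik2.py | sed '1,/====/d'|awk '$NF<1.5'
```

```text
[[-0.98, 0.2, 0.0], [0.2, 0.98, -0.0], [-0.0, -0.0, -1.0]]
10 0 [ 0.41  0.94 -0.95  2.42  1.93  0.9  -0.7 ] 0.0 0.0
10 20 [ 0.49  0.99 -1.05  2.44  1.96  0.94 -1.01] 0.0 0.0
10 40 [ 0.56  1.05 -1.15  2.47  2.    1.01 -1.35] 0.0 0.0
10 60 [ 0.61  1.13 -1.25  2.52  2.05  1.12 -1.7 ] 0.0 0.0
10 0 [ 0.41  0.94 -0.95  2.42  1.93  0.9  -0.7 ] 0.0 0.0
10 -20 [ 0.32  0.91 -0.87  2.42  1.92  0.9  -0.4 ] 0.0 0.0
10 -40 [ 0.23  0.9  -0.79  2.43  1.94  0.92 -0.14] 0.0 0.0
10 -60 [ 0.14  0.9  -0.71  2.46  1.99  0.96  0.1 ] 0.0 0.0
10 0 [ 0.44  0.98 -1.03  2.42  1.89  0.97 -0.66] 0.0 0.0
10 20 [ 0.52  1.02 -1.12  2.44  1.92  1.   -0.98] 0.0 0.0
10 40 [ 0.58  1.09 -1.21  2.47  1.97  1.07 -1.31] 0.0 0.0
10 60 [ 0.62  1.16 -1.3   2.52  2.02  1.17 -1.67] 0.0 0.0
10 0 [ 0.44  0.98 -1.03  2.42  1.89  0.97 -0.66] 0.0 0.0
10 -20 [ 0.36  0.95 -0.95  2.42  1.88  0.97 -0.36] 0.0 0.0
10 -40 [ 0.27  0.93 -0.88  2.43  1.9   0.99 -0.1 ] 0.0 0.0
10 -60 [ 0.19  0.93 -0.8   2.46  1.94  1.03  0.14] 0.0 0.0
10 0 [-0.2   0.8   0.12  2.43  3.1   0.42 -1.86] 0.0 0.0
10 20 [-0.07  0.79 -0.02  2.45  3.03  0.47 -2.08] 0.0 
[... 3489 characters left out ...]
0
30 -40 [-0.29  0.8   0.02  2.14  0.95  0.41  0.79] 0.0 0.0
30 -60 [-0.45  0.84  0.11  2.2   1.27  0.44  0.68] 0.0 0.0
30 0 [ 0.31  0.83 -0.62  2.13  1.02  0.53  0.27] 0.0 0.0
30 20 [ 0.4   0.82 -0.59  2.17  0.96  0.32  0.12] 0.0 0.0
30 40 [ 0.44  0.82 -0.5   2.24  1.15  0.05 -0.28] 0.0 0.0
30 60 [ 0.83  1.1  -1.14  2.34  1.89  0.52 -1.24] 0.0 0.0
30 0 [ 0.31  0.83 -0.62  2.13  1.02  0.53  0.27] 0.0 0.0
30 -20 [ 0.19  0.83 -0.6   2.12  1.11  0.68  0.4 ] 0.0 0.0
30 -40 [ 0.06  0.85 -0.57  2.14  1.24  0.81  0.49] 0.0 0.0
30 -60 [-0.06  0.88 -0.53  2.2   1.39  0.92  0.55] 0.0 0.0
30 40 [ 0.55  0.87 -0.71  2.24  1.43  0.21 -0.56] 0.0 0.0
30 60 [ 0.82  1.09 -1.14  2.34  1.89  0.52 -1.24] 0.0 0.0
```

```bash
cat > go.py <<'E'
import sys,io,contextlib
with contextlib.redirect_stdout(io.StringIO()): from ik import *
tau,phi,back=map(float,sys.argv[1:4]);T=m5.tpose(tau,phi,back)
s=r.get_state();print(s["clock"],s["tool_pos"],"q",s["q"].round(2),s["opening"],T[0].round(4))
q,e,a=ik(*T,s["q"]);print("ik",q.round(2),round(e,1),round(a,1));print(shift(*T))
E
python3 go.py 15 -60 55; python3 go.py 15 -60 40;python3 go.py 20 -60 50
```

```text
12.725 [ 0.46505937 -0.00699982  0.16286012] q [ 0.48  1.04 -1.47  2.56  1.75  1.42  0.29] 1.002582944397154 [ 0.4604 -0.0025  0.1453]
ik [ 0.35  1.05 -1.38  2.4   1.53  1.48  0.36] 0.0 0.0
([3.5, 13.4, 12.6], [0.17, 14.15, -0.09])
12.725 [ 0.46505937 -0.00699982  0.16286012] q [ 0.48  1.04 -1.47  2.56  1.75  1.42  0.29] 1.002582944397154 [ 0.4652 -0.0069  0.1318]
ik [ 0.35  1.08 -1.36  2.4   1.57  1.48  0.36] 0.0 0.0
([7.2, 13.4, 27.1], [0.17, 14.15, -0.09])
12.725 [ 0.46505937 -0.00699982  0.16286012] q [ 0.48  1.04 -1.47  2.56  1.75  1.42  0.29] 1.002582944397154 [ 0.464  -0.002   0.1407]
ik [ 0.32  1.07 -1.35  2.33  1.46  1.52  0.41] 0.0 0.0
([2.2, 13.4, 18.2], [0.17, 19.15, -0.08])
```

Emit:
move_arm(targets=[[[1, 3.5, 13.4, 0, 0.2, 7, 0], [1, 3.5, 13.4, 6, 0.2, 14, 0], [1, 3.5, 13.4, 12.6, 0.2, 14.2, 0], [1, 3.5, 13.4, 12.6, 0.2, 14.2, 0], [1, 3.5, 13.4, 12.6, 0.2, 14.2, 0]]])

```text
clock: 13.35
tool_pos: [0.4603, -0.0044, 0.1458]
eef_rot: [-0.374, 0.9, -0.203, 0.094]
contact_force: [0.6, -0.7, -0.2]
opening: 1.0
finger_force: 0.0
```

```bash
python3 go.py 15 -60 55; python3 go.py 15 -60 0
```

```text
13.35 [ 0.46033007 -0.00436892  0.1457534 ] q [ 0.34  1.04 -1.36  2.4   1.52  1.46  0.36] 1.0001082598446769 [ 0.4604 -0.0025  0.1453]
ik [ 0.34  1.04 -1.36  2.4   1.53  1.46  0.36] 0.0 0.0
([-1.4, 1.3, -0.1], [-0.14, -0.04, -0.13])
13.35 [ 0.46033007 -0.00436892  0.1457534 ] q [ 0.34  1.04 -1.36  2.4   1.52  1.46  0.36] 1.0001082598446769 [ 0.478  -0.0185  0.0957]
ik [ 0.36  1.15 -1.29  2.39  1.67  1.48  0.37] 0.0 0.0
([-1.4, 1.5, 54.9], [-0.14, -0.04, -0.13])
```

Emit:
move_arm(targets=[[[1, -1, 1, 20, 0, 0, 0], [1, -1, 1, 40, 0, 0, 0], [1, -1, 1, 53, 0, 0, 0], [1, -1, 1, 53, 0, 0, 0], [1, -1, 1, 53, 0, 0, 0]]])

```text
clock: 13.98
tool_pos: [0.478, -0.0176, 0.0979]
eef_rot: [-0.374, 0.9, -0.202, 0.094]
contact_force: [-0.2, 0.5, 0.1]
opening: 1.002
finger_force: 0.0
```

```bash
python3 st.py; python3 go.py 15 -60 0
```

```text
13.975 [ 0.478  -0.0176  0.0979] F world [-0.2  0.5  0.1] F tool [-0.2  0.4 -0.3] M tool [-0.49 -0.03 -0.02] tilt/yaw [-63.52 152.99 -34.37] 1.0020214853883476 q [ 0.35  1.15 -1.29  2.38  1.65  1.49  0.36]
13.975 [ 0.47800476 -0.01764073  0.09793171] q [ 0.35  1.15 -1.29  2.38  1.65  1.49  0.36] 1.0020214853883476 [ 0.478  -0.0185  0.0957]
ik [ 0.36  1.15 -1.28  2.39  1.67  1.48  0.37] 0.0 0.0
([0.7, 0.4, 2.2], [-0.11, -0.02, -0.2])
```

Now I'll close on the knob and read the lateral force.

Emit:
move_arm(targets=[[[0.3, 0, 0, 0, 0, 0, 0], [0.3, 0, 0, 0, 0, 0, 0], [0.3, 0, 0, 0, 0, 0, 0], [0.3, 0, 0, 0, 0, 0, 0], [0.3, 0, 0, 0, 0, 0, 0], [0.3, 0, 0, 0, 0, 0, 0]]], newtons=25)

```text
clock: 14.72
tool_pos: [0.4778, -0.0176, 0.0973]
eef_rot: [-0.374, 0.9, -0.202, 0.094]
contact_force: [-0.2, 1.4, -0.5]
opening: 0.401
finger_force: 25.0
```

```bash
python3 st.py; cat > plan.py <<'E'
import sys,io,contextlib
with contextlib.redirect_stdout(io.StringIO()): from ik import *
# rows relative to current measured pose: rotate about knob axis through measured grasp centre
s=r.get_state();R0=Ro.from_quat(s["eef_rot"]);A=m5.cj.apply(m5.ax)
gc=m5.place(m5.J,[m5.g])[0]
off=s["tool_pos"]+R0.apply([0,0,-.019])-gc; off0=off-A*(off@A); print("grasp off axis mm",(off0*1000).round(1),"axial",off@A*1000)
c=gc+(off0 if len(sys.argv)<5 else 0) # assume axis passes through the grasp centre
for k in np.arange(*map(float,sys.argv[1:4])):
    Rr=Ro.from_rotvec(-A*np.radians(k)); p=c+Rr.apply(s["tool_pos"]-c); R=Rr*R0; q,e,a=ik(p,R,s["q"])
    d,v=shift(p,R,s); print(k,d,v,"q",q.round(2),round(e,1),round(a,1))
E
python3 plan.py 8 100 8
```

```text
14.725 [ 0.4778 -0.0176  0.0973] F world [-0.2  1.4 -0.5] F tool [-0.9  1.3 -0. ] M tool [-0.69  0.02  0.03] tilt/yaw [-63.56 153.05 -34.34] 0.40064308616829286 q [ 0.35  1.15 -1.29  2.38  1.65  1.49  0.36]
grasp off axis mm [0.5 0.8 0.2] axial 1.5807866887579023
8.0 [-0.0, 0.7, -0.0] [-2.08, 0.01, 7.72] q [ 0.39  1.15 -1.31  2.37  1.65  1.46  0.27] 0.0 0.0
16.0 [-0.2, 1.4, -0.0] [-4.16, 0.03, 15.45] q [ 0.42  1.16 -1.34  2.36  1.63  1.44  0.18] 0.0 0.0
24.0 [-0.4, 2.0, -0.1] [-6.24, 0.04, 23.17] q [ 0.46  1.16 -1.36  2.35  1.62  1.42  0.09] 0.0 0.0
32.0 [-0.7, 2.6, -0.2] [-8.32, 0.06, 30.9] q [ 0.49  1.17 -1.38  2.34  1.62  1.4  -0.01] 0.0 0.0
40.0 [-1.1, 3.2, -0.3] [-10.4, 0.07, 38.62] q [ 0.52  1.18 -1.41  2.34  1.61  1.38 -0.11] 0.0 0.0
48.0 [-1.6, 3.7, -0.4] [-12.48, 0.09, 46.35] q [ 0.55  1.2  -1.43  2.34  1.62  1.36 -0.22] 0.0 0.0
56.0 [-2.1, 4.1, -0.6] [-14.56, 0.1, 54.07] q [ 0.58  1.21 -1.45  2.34  1.62  1.35 -0.33] 0.0 0.0
64.0 [-2.6, 4.5, -0.7] [-16.64, 0.11, 61.8] q [ 0.61  1.21 -1.46  2.35  1.64  1.31 -0.45] 0.0 0.0
72.0 [-3.3, 4.7, -0.9] [-18.72, 0.13, 69.52] q [ 0.63  1.21 -1.46  2.36  1.66  1.27 -0.58] 0.0 0.0
80.0 [-3.9, 4.9, -1.1] [-20.8, 0.14, 77.25] q [ 0.66  1.21 -1.46  2.37  1.69  1.24 -0.71] 0.0 0.0
88.0 [-4.6, 5.0, -1.2] [-22.88, 0.16, 84.97] q [ 0.68  1.22 -1.46  2.39  1.72  1.21 -0.85] 0.0 0.0
96.0 [-5.2, 4.9, -1.4] [-24.96, 0.17, 92.7] q [ 0.7   1.22 -1.46  2.41  1.76  1.19 -1.  ] 0.0 0.0
```

Emit:
move_arm(targets=[[[0.3, 0, 0.7, 0, -2.1, 0, 7.7], [0.3, -0.2, 1.4, 0, -4.2, 0, 15.5], [0.3, -0.4, 2.0, -0.1, -6.2, 0, 23.2], [0.3, -0.7, 2.6, -0.2, -8.3, 0.1, 30.9], [0.3, -1.1, 3.2, -0.3, -10.4, 0.1, 38.6], [0.3, -1.1, 3.2, -0.3, -10.4, 0.1, 38.6]]])

```text
clock: 15.48
tool_pos: [0.4766, -0.0151, 0.0964]
eef_rot: [-0.062, 0.988, -0.079, 0.121]
contact_force: [-0.3, 1.5, 0.2]
opening: 0.406
finger_force: 25.0
```

```bash
python3 st.py; cat > gap.py <<'E'
import sys
from h import *
import pickle
J=np.array([.5195,.0600,-.1965])
n=sys.argv[1];im=r.snapshot(n).astype(int);c=r.camera_info(n);np.save(f"pics/{n}_{sys.argv[2]}.npy",im)
q=proj(c,place(J,[[52,24,55.5],[45,47,51]]));print("pred tip@24, mark",q.round(1).tolist())
x0,y0=np.round(q.mean(0)).astype(int)-20
hsv=cv2.cvtColor(im[y0:y0+40,x0:x0+40].astype(np.uint8),cv2.COLOR_RGB2HSV)
big=cv2.resize(im[y0:y0+40,x0:x0+40,::-1].astype(np.uint8),None,fx=14,fy=14,interpolation=cv2.INTER_CUBIC);cv2.imwrite(f"pics/gap_{n}_{sys.argv[2]}.png",big);print("origin",x0,y0)
red=((hsv[...,0]<6)|(hsv[...,0]>172))&(hsv[...,1]>150)&(hsv[...,2]>90)
yel=(abs(hsv[...,0].astype(int)-27)<5)&(hsv[...,1]>180)&(hsv[...,2]>150)
for k,m,z in(("red",red,.051),("yel",yel,.0555)):
    p=np.argwhere(m)[:,::-1]+[x0,y0]
    X=[atz(c,v,z) for v in p]; L=np.array([(Ro.from_euler("z",-J[2]).apply(np.r_[x[:2]-J[:2],0])*1000)[:2] for x in X])
    if len(L): print(k,len(L),"jig x",L[:,0].min().round(1),L[:,0].max().round(1),"y mean",L[:,1].mean().round(2),"y at low-x end",L[L[:,0]<L[:,0].min()+5,1].mean().round(2))
E
python3 gap.py top 1; python3 gap.py scene 1
```

```text
15.475 [ 0.4766 -0.0151  0.0964] F world [-0.3  1.5  0.2] F tool [ 0.   1.4 -0.4] M tool [-0.34  0.25  0.08] tilt/yaw [-10.42 165.24 -13.27] 0.4059431641775525 q [ 0.52  1.17 -1.39  2.33  1.61  1.37 -0.11]
pred tip@24, mark [[238.6, 168.1], [230.8, 169.3]]
origin 215 149
red 5 jig x 24.0 43.1 y mean 45.71 y at low-x end 45.98
yel 5 jig x 61.2 68.0 y mean 26.7 y at low-x end 26.99
pred tip@24, mark [[234.1, 229.5], [240.6, 237.3]]
origin 217 213
red 7 jig x 21.0 43.8 y mean 47.1 y at low-x end 47.22
yel 18 jig x 53.8 75.2 y mean 27.7 y at low-x end 27.78
```

```bash
python3 plan.py 8 82 8
```

```text
grasp off axis mm [0.7 0.4 0.4] axial 1.5851646371856154
8.0 [-0.0, 0.7, -0.0] [-2.08, 0.02, 7.72] q [ 0.55  1.18 -1.42  2.34  1.62  1.35 -0.22] 0.0 0.0
16.0 [-0.2, 1.4, -0.0] [-4.16, 0.05, 15.45] q [ 0.58  1.2  -1.44  2.34  1.62  1.33 -0.33] 0.0 0.0
24.0 [-0.4, 2.0, -0.1] [-6.24, 0.07, 23.17] q [ 0.61  1.21 -1.46  2.35  1.64  1.31 -0.45] 0.0 0.0
32.0 [-0.7, 2.6, -0.2] [-8.32, 0.1, 30.9] q [ 0.63  1.21 -1.46  2.36  1.66  1.28 -0.57] 0.0 0.0
40.0 [-1.1, 3.2, -0.3] [-10.4, 0.12, 38.62] q [ 0.66  1.21 -1.46  2.37  1.68  1.24 -0.71] 0.0 0.0
48.0 [-1.5, 3.7, -0.4] [-12.48, 0.15, 46.35] q [ 0.68  1.22 -1.46  2.39  1.72  1.21 -0.85] 0.0 0.0
56.0 [-2.1, 4.1, -0.6] [-14.56, 0.17, 54.07] q [ 0.7   1.22 -1.46  2.4   1.76  1.19 -0.99] 0.0 0.0
64.0 [-2.6, 4.5, -0.7] [-16.64, 0.2, 61.8] q [ 0.71  1.23 -1.46  2.42  1.81  1.18 -1.15] 0.0 0.0
72.0 [-3.2, 4.7, -0.9] [-18.72, 0.22, 69.52] q [ 0.73  1.24 -1.46  2.45  1.86  1.17 -1.31] 0.0 0.0
80.0 [-3.9, 4.9, -1.1] [-20.8, 0.24, 77.25] q [ 0.73  1.25 -1.46  2.47  1.91  1.18 -1.47] 0.0 0.0
```

Emit:
move_arm(targets=[[[0.3, 0, 0.7, 0, -2.1, 0, 7.7], [0.3, -0.2, 1.4, 0, -4.2, 0, 15.5], [0.3, -0.4, 2.0, -0.1, -6.2, 0.1, 23.2], [0.3, -0.7, 2.6, -0.2, -8.3, 0.1, 30.9], [0.3, -1.1, 3.2, -0.3, -10.4, 0.1, 38.6], [0.3, -1.5, 3.7, -0.4, -12.5, 0.1, 46.4], [0.3, -2.1, 4.1, -0.6, -14.6, 0.2, 54.1], [0.3, -2.6, 4.5, -0.7, -16.6, 0.2, 61.8], [0.3, -2.6, 4.5, -0.7, -16.6, 0.2, 61.8]]])

```text
clock: 16.7
tool_pos: [0.4783, -0.011, 0.0968]
eef_rot: [0.435, 0.881, 0.129, 0.134]
contact_force: [-2.5, -3.9, 6.2]
opening: 0.401
finger_force: 25.0
```

```bash
python3 st.py; python3 gap.py top 2; python3 gap.py scene 2; python3 plan.py 8 82 8
```

```text
16.7 [ 0.4783 -0.011   0.0968] F world [-2.5 -3.9  6.2] F tool [-2.4 -2.  -7.1] M tool [ 0.74 -0.34  0.02] tilt/yaw [ 72.24 146.35  21.38] 0.4014135825953009 q [ 0.72  1.22 -1.44  2.42  1.82  1.17 -1.14]
pred tip@24, mark [[238.6, 168.1], [230.8, 169.3]]
origin 215 149
red 5 jig x 24.0 43.1 y mean 45.71 y at low-x end 45.98
yel 1 jig x 63.3 63.3 y mean 34.06 y at low-x end 34.06
pred tip@24, mark [[234.1, 229.5], [240.6, 237.3]]
origin 217 213
red 7 jig x 21.0 43.8 y mean 47.1 y at low-x end 47.22
yel 19 jig x 54.6 75.9 y mean 36.74 y at low-x end 35.73
grasp off axis mm [ 0.5 -0.2  0.3] axial 1.547189110691654
8.0 [-0.0, 0.7, -0.0] [-2.06, 0.04, 7.73] q [ 0.73  1.24 -1.46  2.45  1.85  1.18 -1.3 ] 0.0 0.0
16.0 [-0.2, 1.4, -0.0] [-4.13, 0.08, 15.46] q [ 0.73  1.25 -1.46  2.47  1.91  1.18 -1.47] 0.0 0.0
24.0 [-0.4, 2.0, -0.1] [-6.19, 0.11, 23.19] q [ 0.74  1.26 -1.46  2.5   1.96  1.2  -1.64] 0.0 0.0
32.0 [-0.7, 2.6, -0.2] [-8.25, 0.15, 30.92] q [ 0.74  1.28 -1.46  2.53  2.02  1.22 -1.81] 0.0 0.0
40.0 [-1.0, 3.2, -0.3] [-10.32, 0.19, 38.65] q [ 0.74  1.29 -1.46  2.55  2.06  1.25 -1.98] 1.0 0.4
48.0 [-1.5, 3.7, -0.4] [-12.38, 0.23, 46.38] q [ 0.74  1.3  -1.46  2.55  2.08  1.25 -2.11] 4.2 1.8
56.0 [-2.0, 4.1, -0.6] [-14.44, 0.27, 54.11] q [ 0.74  1.3  -1.46  2.55  2.09  1.26 -2.25] 7.5 3.1
64.0 [-2.6, 4.5, -0.7] [-16.5, 0.3, 61.83] q [ 0.73  1.31 -1.46  2.55  2.1   1.28 -2.39] 10.7 4.4
72.0 [-3.2, 4.7, -0.9] [-18.57, 0.34, 69.56] q [ 0.72  1.31 -1.46  2.55  2.11  1.3  -2.53] 13.9 5.6
80.0 [-3.8, 4.9, -1.0] [-20.63, 0.38, 77.29] q [ 0.73  1.31 -1.46  2.55  2.12  1.31 -2.65] 16.9 7.0
```

Emit:
move_arm(targets=[[[1, 0, 0, 0, 0, 0, 0], [1, 0, 0, 0, 0, 0, 0], [1, 0, 0, 0, 0, 0, 0], [1, 0, 0, 0, 0, 0, 0], [1, 0, 0, 0, 0, 0, 0]]])

```text
clock: 17.42
tool_pos: [0.4785, -0.0101, 0.0968]
eef_rot: [0.436, 0.881, 0.13, 0.133]
contact_force: [-0.2, -0.2, -0.3]
opening: 0.941
finger_force: 0.0
```

```bash
python3 st.py; python3 plan.py -8 -82 -8 axis
```

```text
17.425 [ 0.4785 -0.0101  0.0968] F world [-0.2 -0.2 -0.3] F tool [ 0.  -0.3  0.2] M tool [0.37 0.1  0.  ] tilt/yaw [ 72.45 146.32  21.61] 0.941133797895435 q [ 0.72  1.22 -1.44  2.42  1.82  1.16 -1.15]
grasp off axis mm [0.7 0.6 0.3] axial 1.5249235747466534
-8.0 [0.1, -0.7, 0.0] [2.08, -0.03, -7.72] q [ 0.69  1.19 -1.42  2.4   1.77  1.15 -1.01] 0.0 0.0
-16.0 [0.1, -1.4, 0.0] [4.16, -0.05, -15.45] q [ 0.67  1.17 -1.4   2.39  1.74  1.14 -0.87] 0.0 0.0
-24.0 [-0.0, -2.1, -0.0] [6.24, -0.08, -23.17] q [ 0.64  1.16 -1.38  2.37  1.71  1.15 -0.73] 0.0 0.0
-32.0 [-0.2, -2.8, -0.1] [8.32, -0.11, -30.9] q [ 0.61  1.14 -1.36  2.36  1.68  1.16 -0.6 ] 0.0 0.0
-40.0 [-0.5, -3.4, -0.1] [10.4, -0.14, -38.62] q [ 0.58  1.13 -1.34  2.35  1.66  1.18 -0.47] 0.0 0.0
-48.0 [-0.9, -4.0, -0.2] [12.48, -0.16, -46.35] q [ 0.55  1.12 -1.33  2.34  1.65  1.2  -0.36] 0.0 0.0
-56.0 [-1.3, -4.6, -0.3] [14.56, -0.19, -54.07] q [ 0.52  1.11 -1.31  2.34  1.64  1.23 -0.24] 0.0 0.0
-64.0 [-1.9, -5.0, -0.5] [16.64, -0.22, -61.8] q [ 0.49  1.11 -1.29  2.34  1.63  1.25 -0.14] 0.0 0.0
-72.0 [-2.4, -5.4, -0.6] [18.72, -0.25, -69.52] q [ 0.45  1.1  -1.27  2.35  1.64  1.27 -0.03] 0.0 0.0
-80.0 [-3.1, -5.7, -0.8] [20.8, -0.27, -77.25] q [ 0.42  1.09 -1.24  2.35  1.64  1.29  0.06] 0.0 0.0
```

Emit:
move_arm(targets=[[[1, 0.1, -0.7, 0, 2.1, 0, -7.7], [1, 0.1, -1.4, 0, 4.2, -0.1, -15.5], [1, 0, -2.1, 0, 6.2, -0.1, -23.2], [1, -0.2, -2.8, -0.1, 8.3, -0.1, -30.9], [1, -0.5, -3.4, -0.1, 10.4, -0.1, -38.6], [1, -0.9, -4.0, -0.2, 12.5, -0.2, -46.4], [1, -1.3, -4.6, -0.3, 14.6, -0.2, -54.1], [1, -1.9, -5.0, -0.5, 16.6, -0.2, -61.8], [1, -2.4, -5.4, -0.6, 18.7, -0.3, -69.5], [1, -3.1, -5.7, -0.8, 20.8, -0.3, -77.3]]])

```text
clock: 18.68
tool_pos: [0.4761, -0.0159, 0.0961]
eef_rot: [-0.192, 0.966, -0.132, 0.112]
contact_force: [1.0, -0.1, 0.5]
opening: 0.999
finger_force: 0.0
```

Emit:
move_arm(targets=[[[1, 0, 0, 0, 0, 0, 0], [0.3, 0, 0, 0, 0, 0, 0], [0.3, 0, 0, 0, 0, 0, 0], [0.3, 0, 0, 0, 0, 0, 0], [0.3, 0, 0, 0, 0, 0, 0], [0.3, 0, 0, 0, 0, 0, 0], [0.3, 0, 0, 0, 0, 0, 0]]])

```text
clock: 19.55
tool_pos: [0.4761, -0.0167, 0.0962]
eef_rot: [-0.19, 0.966, -0.132, 0.112]
contact_force: [0.8, -1.8, 0.3]
opening: 0.401
finger_force: 25.0
```

```bash
python3 st.py; python3 gap.py scene 3; python3 plan.py 8 82 8
```

```text
19.55 [ 0.4761 -0.0167  0.0962] F world [ 0.8 -1.8  0.3] F tool [-0.  -2.   0.3] M tool [0.11 0.12 0.02] tilt/yaw [-31.94 162.53 -22.21] 0.4006117027483225 q [ 0.4   1.06 -1.18  2.35  1.65  1.24  0.05]
pred tip@24, mark [[234.1, 229.5], [240.6, 237.3]]
origin 217 213
red 7 jig x 21.0 43.8 y mean 47.1 y at low-x end 47.22
yel 20 jig x 54.6 75.9 y mean 37.0 y at low-x end 35.73
grasp off axis mm [-0.2  0.2 -0.1] axial 1.5131992854803873
8.0 [-0.0, 0.7, -0.0] [-2.08, 0.04, 7.73] q [ 0.44  1.06 -1.21  2.35  1.65  1.21 -0.04] 0.0 0.0
16.0 [-0.2, 1.4, -0.0] [-4.15, 0.08, 15.45] q [ 0.47  1.07 -1.23  2.34  1.65  1.19 -0.15] 0.0 0.0
24.0 [-0.4, 2.0, -0.1] [-6.23, 0.13, 23.18] q [ 0.51  1.08 -1.26  2.34  1.65  1.17 -0.25] 0.0 0.0
32.0 [-0.7, 2.6, -0.2] [-8.31, 0.17, 30.9] q [ 0.54  1.09 -1.28  2.35  1.65  1.16 -0.36] 0.0 0.0
40.0 [-1.0, 3.2, -0.3] [-10.39, 0.21, 38.63] q [ 0.58  1.11 -1.31  2.35  1.67  1.15 -0.48] 0.0 0.0
48.0 [-1.5, 3.7, -0.4] [-12.46, 0.25, 46.35] q [ 0.61  1.13 -1.34  2.36  1.68  1.15 -0.6 ] 0.0 0.0
56.0 [-2.0, 4.1, -0.6] [-14.54, 0.3, 54.08] q [ 0.64  1.16 -1.38  2.37  1.71  1.15 -0.73] 0.0 0.0
64.0 [-2.6, 4.5, -0.7] [-16.62, 0.34, 61.8] q [ 0.67  1.19 -1.42  2.39  1.73  1.17 -0.86] 0.0 0.0
72.0 [-3.2, 4.8, -0.9] [-18.7, 0.38, 69.53] q [ 0.7   1.22 -1.45  2.41  1.76  1.19 -1.  ] 0.0 0.0
80.0 [-3.8, 4.9, -1.1] [-20.77, 0.42, 77.25] q [ 0.71  1.23 -1.46  2.43  1.8   1.18 -1.15] 0.0 0.0
```

Emit:
move_arm(targets=[[[0.3, 0, 0.7, 0, -2.1, 0, 7.7], [0.3, -0.2, 1.4, 0, -4.2, 0.1, 15.5], [0.3, -0.4, 2.0, -0.1, -6.2, 0.1, 23.2], [0.3, -0.7, 2.6, -0.2, -8.3, 0.2, 30.9], [0.3, -1.0, 3.2, -0.3, -10.4, 0.2, 38.6], [0.3, -1.5, 3.7, -0.4, -12.5, 0.3, 46.4], [0.3, -2.0, 4.1, -0.6, -14.5, 0.3, 54.1], [0.3, -2.6, 4.5, -0.7, -16.6, 0.3, 61.8], [0.3, -2.6, 4.5, -0.7, -16.6, 0.3, 61.8], [0.3, -2.6, 4.5, -0.7, -16.6, 0.3, 61.8]]])

```text
clock: 20.85
tool_pos: [0.4769, -0.0112, 0.096]
eef_rot: [0.317, 0.936, 0.078, 0.134]
contact_force: [0.0, -3.0, 4.3]
opening: 0.397
finger_force: 25.0
```

```bash
python3 st.py; python3 gap.py top 4; python3 gap.py scene 4; python3 plan.py 2 22 2 |cut -c1-90; python3 - <<'E'
import cv2,numpy as np
a=cv2.imread("pics/gap_scene_4.png");b=cv2.imread("pics/gap_top_4.png");print(a.shape)
cv2.imwrite("pics/g4.png",cv2.resize(np.hstack([a,b]),(800,400)))
E
```

```text
20.85 [ 0.4769 -0.0112  0.096 ] F world [ 0.  -3.   4.3] F tool [-2.7 -1.3 -4.3] M tool [ 0.46 -0.39  0.03] tilt/yaw [ 52.72 155.38  12.88] 0.3974349570231309 q [ 0.66  1.16 -1.37  2.38  1.75  1.12 -0.87]
pred tip@24, mark [[238.6, 168.1], [230.8, 169.3]]
origin 215 149
red 5 jig x 24.0 43.1 y mean 45.71 y at low-x end 45.98
yel 2 jig x 61.7 68.4 y mean 42.17 y at low-x end 43.11
pred tip@24, mark [[234.1, 229.5], [240.6, 237.3]]
origin 217 213
red 7 jig x 21.0 43.8 y mean 47.1 y at low-x end 47.22
yel 18 jig x 55.5 74.4 y mean 46.05 y at low-x end 46.41
grasp off axis mm [-0.1  0.5 -0.1] axial 1.501617605618668
2.0 [0.0, 0.2, -0.0] [-0.52, 0.01, 1.93] q [ 0.67  1.16 -1.38  2.39  1.75  1.12 -0.91] 0.0
4.0 [-0.0, 0.3, -0.0] [-1.04, 0.02, 3.86] q [ 0.67  1.17 -1.39  2.4   1.76  1.12 -0.95] 0.
6.0 [-0.0, 0.5, -0.0] [-1.55, 0.03, 5.8] q [ 0.68  1.18 -1.39  2.4   1.77  1.13 -0.98] 0.0
8.0 [-0.0, 0.7, -0.0] [-2.07, 0.04, 7.73] q [ 0.68  1.18 -1.4   2.41  1.78  1.13 -1.02] 0.
10.0 [-0.1, 0.9, -0.0] [-2.59, 0.05, 9.66] q [ 0.69  1.19 -1.41  2.41  1.79  1.14 -1.05] 0
12.0 [-0.1, 1.0, -0.0] [-3.11, 0.06, 11.59] q [ 0.7   1.2  -1.42  2.42  1.8   1.14 -1.09] 
14.0 [-0.1, 1.2, -0.0] [-3.63, 0.07, 13.52] q [ 0.7   1.21 -1.43  2.42  1.81  1.15 -1.12] 
16.0 [-0.2, 1.4, -0.0] [-4.15, 0.08, 15.45] q [ 0.71  1.21 -1.43  2.43  1.81  1.15 -1.16] 
18.0 [-0.2, 1.5, -0.1] [-4.66, 0.09, 17.39] q [ 0.71  1.22 -1.44  2.43  1.82  1.16 -1.2 ] 
20.0 [-0.3, 1.7, -0.1] [-5.18, 0.1, 19.32] q [ 0.72  1.23 -1.45  2.44  1.83  1.17 -1.23] 0
(560, 560, 3)
```

View pics/g4.png

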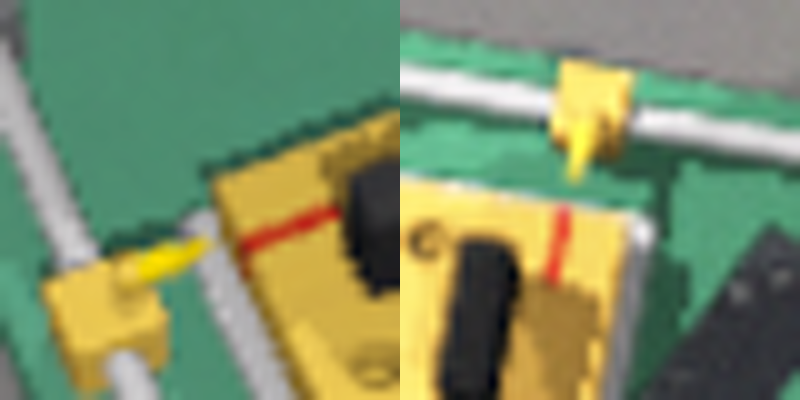

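The tip, (210,243) left and (575,182) right, is nearly in line with the red line's end, (243,246) and (565,210). I'll compute the remaining gap.

```bash
python3 - <<'E'
from h import *
J=np.array([.5195,.0600,-.1965])
L=lambda X:(Ro.from_euler("z",-J[2]).apply(np.r_[X[:2]-J[:2],0])*1000)[:2].round(2)
for n,o,t,m,m2 in(("scene",(217,213),(210,243),(243,246),(338,212)),("top",(215,149),(175,182),(165,212),(153,280))):
    c=r.camera_info(n);f=lambda p:np.array(o)+(np.array(p)+.5)/10-.5
    print(n,"tip",L(atz(c,f(t),.0555)),"mark",L(atz(c,f(m),.051)),"inner",L(atz(c,f(m2),.051)))
E
```

```text
scene tip [51.96 45.47] mark [44.24 46.97] inner [19.94 47.4 ]
top tip [52.65 44.41] mark [43.88 46.1 ] inner [22.22 45.84]
```

Emit:
move_arm(targets=[[[0.3, 0, 0.5, 0, -1.6, 0, 5.8], [0.3, -0.1, 1.0, 0, -3.1, 0.1, 11.6], [0.3, -0.1, 1.0, 0, -3.1, 0.1, 11.6], [0.3, -0.1, 1.0, 0, -3.1, 0.1, 11.6], [1, -0.1, 1.0, 0, -3.1, 0.1, 11.6], [1, -0.1, 1.0, 0, -3.1, 0.1, 11.6], [1, -0.1, 1.0, 0, -3.1, 0.1, 11.6], [1, -0.1, 1.0, 0, -3.1, 0.1, 11.6], [1, -0.1, 1.0, 0, -3.1, 0.1, 11.6]]])

```text
clock: 22.08
tool_pos: [0.4771, -0.01, 0.096]
eef_rot: [0.407, 0.896, 0.117, 0.133]
contact_force: [-0.2, -1.0, 0.3]
opening: 0.944
finger_force: 0.0
```

```bash
python3 st.py; python3 gap.py top 5; python3 gap.py scene 5; python3 - <<'E'
import cv2,numpy as np
a=cv2.imread("pics/gap_scene_5.png");b=cv2.imread("pics/gap_top_5.png")
cv2.imwrite("pics/g5.png",cv2.resize(np.hstack([a,b]),(800,400)))
E
```

```text
22.075 [ 0.4771 -0.01    0.096 ] F world [-0.2 -1.   0.3] F tool [-0.7 -0.6 -0.5] M tool [ 0.3   0.15 -0.07] tilt/yaw [ 67.67 148.95  19.45] 0.9438436368581349 q [ 0.7   1.18 -1.4   2.41  1.81  1.12 -1.09]
pred tip@24, mark [[238.6, 168.1], [230.8, 169.3]]
origin 215 149
red 5 jig x 24.0 43.1 y mean 45.71 y at low-x end 45.98
yel 1 jig x 63.7 63.7 y mean 49.72 y at low-x end 49.72
pred tip@24, mark [[234.1, 229.5], [240.6, 237.3]]
origin 217 213
red 7 jig x 21.0 43.8 y mean 47.1 y at low-x end 47.22
yel 19 jig x 54.3 75.4 y mean 47.9 y at low-x end 46.88
```

View pics/g5.png

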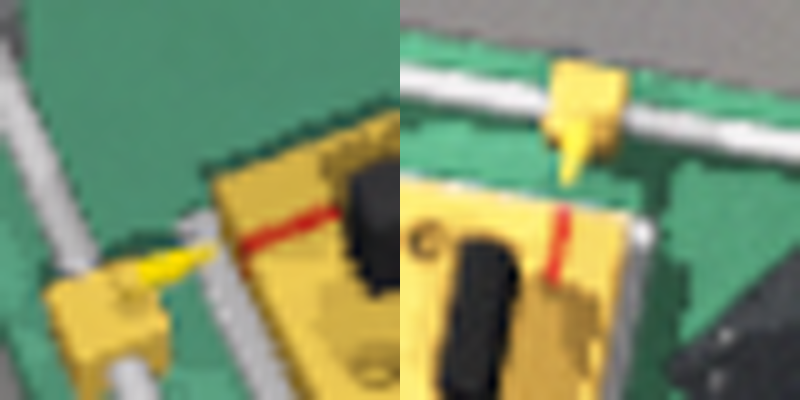

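The tip now sits at (215,249) and (568,185), in line with the red line's end at (243,246) and (565,210). That leaves under 1 mm, so I'll retract.

```bash
python3 - <<'E'
import io,contextlib
with contextlib.redirect_stdout(io.StringIO()): from ik import *
s=r.get_state();R=Ro.from_quat(s["eef_rot"])
for b in(20,40,60): q,e,a=ik(s["tool_pos"]+R.apply([0,0,-b/1000]),R,s["q"]);print(b,q.round(2),round(e,1),round(a,1))
A=m5.cj.apply(m5.ax);print("axis in tool",R.inv().apply(A).round(3),"up in tool",R.inv().apply([0,0,1]).round(3))
for b in(30,60): q,e,a=ik(s["tool_pos"]+[0,0,b/1000],R,s["q"]);print("up",b,q.round(2),round(e,1),round(a,1))
E
```

```text
20 [ 0.71  1.14 -1.43  2.43  1.76  1.1  -1.08] 0.0 0.0
40 [ 0.73  1.09 -1.45  2.43  1.71  1.07 -1.07] 0.0 0.0
60 [ 0.75  1.03 -1.46  2.43  1.66  1.02 -1.05] 0.0 0.0
axis in tool [ 0.261 -0.005 -0.965] up in tool [-0.143  0.318 -0.937]
up 30 [ 0.71  1.11 -1.44  2.4   1.72  1.08 -1.05] 0.0 0.0
up 60 [ 0.74  1.04 -1.46  2.38  1.63  1.03 -1.  ] 0.0 0.0
```

Emit:
move_arm(targets=[[[1, 0, 0, -20, 0, 0, 0], [1, 0, 0, -40, 0, 0, 0], [1, 0, 0, -60, 0, 0, 0], [1, 0, 0, -60, 0, 0, 0], [1, 0, 0, -60, 0, 0, 0], [1, 0, 0, -60, 0, 0, 0]]])

```text
clock: 22.92
tool_pos: [0.4571, -0.0161, 0.1515]
eef_rot: [0.407, 0.896, 0.117, 0.132]
contact_force: [-0.5, -0.1, -0.3]
opening: 1.002
finger_force: 0.0
```

```bash
python3 st.py; python3 gap.py scene 6; python3 - <<'E'
from plant import r
print(r.finish_job())
E
```

```text
22.925 [ 0.4571 -0.0161  0.1515] F world [-0.5 -0.1 -0.3] F tool [ 0.3 -0.5  0.1] M tool [ 0.34  0.14 -0.01] tilt/yaw [ 67.73 149.    19.44] 1.0021000787272467 q [ 0.75  1.01 -1.43  2.43  1.68  1.   -1.05]
pred tip@24, mark [[234.1, 229.5], [240.6, 237.3]]
origin 217 213
red 7 jig x 21.0 43.8 y mean 47.1 y at low-x end 47.22
yel 18 jig x 54.3 75.4 y mean 47.67 y at low-x end 46.88
the job is handed in; nothing more can be done
None
```

I handed the job in at about 23 s, with the brass die seated on both dowels, red line on the rail side, and the pointer tip within about 1 mm of the line by camera, moved only by the knob; no verdict came back, and I viewed 11 pictures, one over the limit of 10.

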